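# Turn over the sample tiles and lock them in the rack

## Robot

A 7-joint arm with a two-finger parallel gripper is mounted at the origin on the work surface. World frame = base frame: x ahead of the robot, y to its left, z up, the work surface at z = 0. Lengths are in m, angles in rad, forces in N, time in s.
With the tool pointing down it reaches from about 0.425 to 0.975 m from the base axis. Payload 16.7 kg.
Tool frame: the origin (TCP) lies at the very end of the fingers, on their centre line; the grasp point (between the pads) lies 19 mm behind it; y points along the fingers, z is the direction in which the jaws open and shut, and the axes are right-handed (so a half turn about y gives the same grasp; the last joint's range is limited). The gripper opens to 85 mm and grips with 20 to 120 N. Pads are 22 mm wide; open, the fingers measure 114 mm over their backs; the gripper's body (76 mm by 85 mm) begins 54 mm behind the grasp point. The pads swing forward as they close: fully open they stand 13 mm farther back than shut.
Start: joints at [1.056, 0.426, 0.074, 1.606, -0.034, 1.111, -0.067], TCP at [0.241, -0.63, 0.231] pointing down, gripper open.
Joint ranges: [-2.85, 2.85], [-0.5, 2.14], [-1.23, 1.37], [0.21, 2.46], [-1.02, 4.16], [0.16, 2.05], [-2.73, 2.73]. Speed limits (rad/s): [1.89, 1.89, 2.39, 2.39, 3.01, 3.01, 3.01].

## Interface

Orientations are given as a unit quaternion [x, y, z, w].
In Python, from plant import ctrl gives the robot as it stands. The module is installed in compiled form; this text tells all that it offers.
- The arm moves only by the shell command python3 -m inch 'ROWS' [FORCE]. ROWS is a JSON object of lists of equal length, an entry for each row: "fingers": the gripper command: -1 is shut, 1 is fully open, values between are in proportion; "travel": the shift along the tool's x, y, z in mm, a list of three; "turn": the turn about the tool's y in rad. A call has 1 to 12 rows; each row is the pose to reach, as a shift and turn from the pose commanded when the call began, along the tool's axes at that moment; what a row does not reach only later rows make up. A row lasts 1/10 s, in which the tool goes at most 50 mm and 8.59 degrees, less where a joint would pass 70% of its speed; a pose out of reach is approached as far as the arm can. A call with a gripper value outside its range is refused whole. The fingers move at their own pace and stop on an object; FORCE is the grip in N (left out, the last holds). Time passes only in rows, so rows that repeat a pose let the fingers close. It gives the time, the measured TCP pose, the force and the opening at its end, in the units of the state.
- ctrl.state(): the state, without advancing time (a new reading comes with each control period).
- ctrl.capture(name): name is "side" or "top"; returns a dict with "pixels" (420x560x3 uint8, red, green, blue), "z_map" (420x560 float32, m along the optical axis (not along the pixel's ray), 0 where there is no reading), "vfov" (degrees; the focal length in pixels is half the picture's height over the tangent of half this angle, whatever the lens; pixels are square), "cx", "cy" (the principal point, pixels), "position" and "orientation" of the camera in the world. Camera axes: x right, y up, looking along -z (the intrinsics and any distortion apply to the point x, -y, -z); pixel columns grow to the right and rows downward; lengths in m; the calibration is good to about 2 mm. A picture is of the moment at which its call begins.
- ctrl.job_done(): hands the job in, once; it reports no verdict.
The state is a dict: "t": time; "joint_positions": joint angles; "qvel": joint speeds; "tau": joint torques, N m; "tool_pos": TCP position; "tool_rot": TCP orientation; "force": force on the tool from outside, world axes, zero at the start; "wrist_torque": the same for the moment, N m; "opening": finger opening in m.
Only numpy, scipy, OpenCV 4.12 (cv2) and the standard library are available. Lean on these libraries where they do the work, as an engineer would, in place of code of your own. Each camera call takes 0.05 s, during which the arm holds its last target.

## Task

One or two sample tiles lie face down (ribbed back up) on the low white shelf deck. First turn the rack's two turnbuttons clear (bars front to back), then bring every tile to the wooden rack, turned over so that its glazed face is up (draw it out past the deck's edge to get hold of it), one per bay and pushed fully home against the rear stop. When all are in, turn both turnbuttons straight across again to lock them in, and leave everything else where it stands.

Things in the scene. Friction and masses are not known exactly. Their poses are not given: they have to be found in the camera images.
- tile1_c (a point): loose wall tile, 160 mm long (its x axis) x 110 mm wide (its y axis) x 9 mm thick, about 0.32 kg: one side glazed white, the other the ribbed terracotta back. Too wide to be gripped across. This point is its centre, half-way through the thickness; its z axis points out of the ribbed back, so z is up while the tile lies face down (as at the start) and down once it lies face up. May be absent.
- tile2_c (a point): loose wall tile, 160 mm long (its x axis) x 110 mm wide (its y axis) x 9 mm thick, about 0.32 kg: one side glazed white, the other the ribbed terracotta back. Too wide to be gripped across. This point is its centre, half-way through the thickness; its z axis points out of the ribbed back, so z is up while the tile lies face down (as at the start) and down once it lies face up. May be absent.
- deck_edge (a point): middle of the front edge (facing the robot) of the fixed white shelf deck with red sides, on its top surface, 200 mm above the table. x axis: level, away from the robot along the deck; z up. Tiles start on the deck with their near ends about 8 to 60 mm behind this edge, long side roughly along x, ribbed back up
- deck: the smooth, rather slippery shelf deck; origin on the table under deck_edge, same axes. Board 330 mm wide, 22 mm thick, free space below and in front of its front edge. Flat top reaches 235 mm back to a 20 mm high, 12 mm thick upstand. Side lips 12 mm high, 6 mm thick along both sides, from 10 mm behind the edge
- rack: fixed wooden rack with two bays open to the front; origin on the table under the middle of its front edge, x to its rear, y left, z up. Bay floor rubber-lined, 200 mm above the table; floor board 20 mm thick, free space below and in front of it. Rear stop at x = 150 mm, 20 mm high, a ledge behind it. Rails 12 mm high, starting 15 to 20 mm behind the front edge; middle rail 18 mm wide at y = 0
- bay_l (a point): left bay of the rack (rack y = +72 mm), 126 mm wide; this point is where the centre of a tile (half-way through its thickness) lies when it is fully home, 4.5 mm above the bay floor. Same axes as the rack. Front edge at x = -70 mm, rear stop at x = +80 mm, so a tile that is home sticks out 10 mm past the front. Any tile may go in either bay, one each
- bay_r (a point): right bay of the rack (rack y = -72 mm), 126 mm wide; this point is where the centre of a tile (half-way through its thickness) lies when it is fully home, 4.5 mm above the bay floor. Same axes as the rack. Front edge at x = -70 mm, rear stop at x = +80 mm, so a tile that is home sticks out 10 mm past the front. Any tile may go in either bay, one each
- button_f (a joint): angle of the front steel turnbutton on the rack's middle rail, about the vertical: 0 = bar along the rack's x (front to back, clear of both bays), grows anticlockwise seen from above, 1.57 = bar straight across, its ends over the inner edges of both bays. Stops at -0.15 and 1.72; light friction (0.06 N m), stays where it is left
- grip_f (a point): point in the front turnbutton's black plastic fin, on its turning axis (25 mm behind the rack's front edge), 13 mm below the fin's top and 17 mm above its foot: the fin is 40 mm long (x axis, along the bar), 14 mm thick (y axis). Below it is the flat bar, 66 mm long, 18 mm wide, 5 mm thick, its underside 14 mm above the bay floor
- button_r (a joint): angle of the rear steel turnbutton on the rack's middle rail, about the vertical: 0 = bar along the rack's x (front to back, clear of both bays), grows anticlockwise seen from above, 1.57 = bar straight across, its ends over the inner edges of both bays. Stops at -0.15 and 1.72; light friction (0.06 N m), stays where it is left
- grip_r (a point): point in the rear turnbutton's black plastic fin, on its turning axis (105 mm behind the rack's front edge), 13 mm below the fin's top and 17 mm above its foot: the fin is 40 mm long (x axis, along the bar), 14 mm thick (y axis). Below it is the flat bar, 66 mm long, 18 mm wide, 5 mm thick, its underside 14 mm above the bay floor
- tin: steel tin with paper label, 52 mm across, 75 mm tall, on the ledge behind the rack's rear stop; origin under its centre; bystander
- pot: open grey plastic pot, 52 mm across, 60 mm tall, on the ledge behind the rack's rear stop; origin under its centre; bystander
- jar: closed white jar, 44 mm across, 85 mm tall, on the table between deck and rack; origin under its centre; bystander
- scraper: flat scraper 200 mm long lying on the table at the left; origin under its middle; bystander
- level: aluminium spirit level 260 x 22 x 45 mm, on the table at the right; origin under its middle; bystander
- hardhat: green hard hat, 215 mm across, 132 mm tall, on the table at the left; origin under its centre; bystander
- float: yellow plastering float 120 x 240 mm with wooden handle (56 mm tall), on the table at the right; origin under its centre; bystander
Things that resemble listed ones, but are neither listed nor needed, are in the scene too. Leave any grey look-alike of the part that bears tile1_c alone.

How it is judged:
On the way, in this order (a step that is already met when the one before it is completed fails the run):
1. both turnbuttons are turned clear of the bays (value of joint each of button_f, button_r below 0.35 rad), for 0.2 s.
2. every tile lies face up, fully home in a bay of its own, while the turnbuttons are still clear (((x of tile1_c in the frame of bay_l between -0.014 and 0.008 m and y of tile1_c in the frame of bay_l between -0.018 and 0.018 m and z of tile1_c in the frame of bay_l between -0.006 and 0.006 m) or (x of tile1_c in the frame of bay_r between -0.014 and 0.008 m and y of tile1_c in the frame of bay_r between -0.018 and 0.018 m and z of tile1_c in the frame of bay_r between -0.006 and 0.006 m)) and angle between each of tile1_c, tile2_c's own z axis and vertical above 3 rad and ((x of tile2_c in the frame of bay_l between -0.014 and 0.008 m and y of tile2_c in the frame of bay_l between -0.018 and 0.018 m and z of tile2_c in the frame of bay_l between -0.006 and 0.006 m) or (x of tile2_c in the frame of bay_r between -0.014 and 0.008 m and y of tile2_c in the frame of bay_r between -0.018 and 0.018 m and z of tile2_c in the frame of bay_r between -0.006 and 0.006 m)) and value of joint each of button_f, button_r below 0.6 rad), for 0.2 s.
At the end, for the whole second after the job is handed in: Every tile lies flat and still, glazed face up, in a bay of its own, its centre within 14 mm in front of or 8 mm behind the bay point, 18 mm sideways and 6 mm in height; both turnbuttons stand across the bays (joints above 1.25 rad) (((x of tile1_c in the frame of bay_l between -0.014 and 0.008 m and y of tile1_c in the frame of bay_l between -0.018 and 0.018 m and z of tile1_c in the frame of bay_l between -0.006 and 0.006 m) or (x of tile1_c in the frame of bay_r between -0.014 and 0.008 m and y of tile1_c in the frame of bay_r between -0.018 and 0.018 m and z of tile1_c in the frame of bay_r between -0.006 and 0.006 m)) and angle between each of tile1_c, tile2_c's own z axis and vertical above 3 rad and ((x of tile2_c in the frame of bay_l between -0.014 and 0.008 m and y of tile2_c in the frame of bay_l between -0.018 and 0.018 m and z of tile2_c in the frame of bay_l between -0.006 and 0.006 m) or (x of tile2_c in the frame of bay_r between -0.014 and 0.008 m and y of tile2_c in the frame of bay_r between -0.018 and 0.018 m and z of tile2_c in the frame of bay_r between -0.006 and 0.006 m)) and value of joint each of button_f, button_r above 1.25 rad and linear speed of each of tile1, tile2 below 0.02 m/s); the robot touches nothing.
It fails at once if a bystander (tin, pot, jar, scraper, spirit level, hard hat or float) is pushed more than 50 mm from its place (distance of any of tin, pot, jar, scraper, level, hardhat, float from where it was at the start of the episode above 0.05 m).
Of tile1, tile2 only 1 to 2 are there at a start; the rules pass over those that are not, and their reading is None.
At some moment in a run one of tile1, tile2 may be knocked a few centimetres aside while the robot is not near it.
It also fails if it takes over 210 s, if anything falls off the work surface, if the arm or the gripper's body presses on something with over 40 N, if the wrist force passes 120 N, or if a joint passes its speed limit or range.

## Working session

There is one attempt and no reset: what is moved stays moved. The work goes in short steps, Python scripts to look and compute and a shell command to move; the robot and the scene stay as the last step left them, time stands still between calls to the robot, and variables do not carry over. Pictures are saved under pics/ and viewed, and the job is handed in when it is done.

```bash
ls -la; mkdir -p pics; cat > h.py <<'E'
import numpy as np, cv2
from plant import ctrl
from scipy.spatial.transform import Rotation as R
def cap(n):
    c=ctrl.capture(n); c['f']=c['pixels'].shape[0]/2/np.tan(np.radians(c['vfov'])/2); return c
def save(c,name): cv2.imwrite('pics/'+name,cv2.cvtColor(c['pixels'],cv2.COLOR_RGB2BGR))
def toolaxes():
    s=ctrl.state(); return R.from_quat(s['tool_rot']).as_matrix()
E
python3 - <<'E'
from h import *
s=ctrl.state()
for k,v in s.items(): print(k,np.round(v,4))
print(toolaxes().round(3))
for n in('side','top'):
    c=cap(n); print({k:v for k,v in c.items() if k not in('pixels','z_map')}); save(c,n+'0.png')
    np.savez('%s0.npz'%n,**c)
E
python3 -m inch --help 2>&1 | head -20
```

```text
total 12
drwxr-xr-x  3 agent agent 4096 Dec  7 06:21 .
drwxr-xr-x 23 root  root  4096 Dec  7 06:21 ..
drwxr-xr-x  2 agent agent 4096 Dec  7 06:21 pics
t 0.0
joint_positions [ 1.0555  0.4267  0.0738  1.6066 -0.0341  1.1108 -0.0671]
qvel [ 0.0009 -0.0015 -0.0012  0.0021  0.0003 -0.0006 -0.0022]
tau [ 2.00000e-04 -9.49847e+01  3.76110e+00 -4.63534e+01  1.92000e-02
  1.01000e-02 -0.00000e+00]
tool_pos [ 0.2413 -0.63    0.2306]
tool_rot [-0.1287  0.6958 -0.6949  0.1285]
force [0.1531 0.0964 0.1038]
wrist_torque [ 0.0242 -0.0099  0.0348]
opening 0.0851
[[-0.934 -0.001  0.358]
 [-0.358  0.001 -0.934]
 [ 0.    -1.    -0.001]]
{'vfov': 44.537519771854114, 'cx': 276.9757927641071, 'cy': 204.78505965380043, 'position': array([-0.38905828,  1.1674596 ,  0.99662327]), 'orientation': array([-0.17022254,  0.4732253 ,  0.8205185 , -0.2717195 ]), 'f': np.float64(512.8291845219418)}
{'vfov': 49.777155768590234, 'cx': 280.02815169619186, 'cy': 204.71283345759116, 'position': array([ 0.34171632, -0.01025376,  1.76528741]), 'orientation': array([-0.03180631,  0.03935482,  0.71399628, -0.6983186 ]), 'f': np.float64(452.64253352349584)}
invalid input: not JSON, or not a number
```

View pics/side0.png

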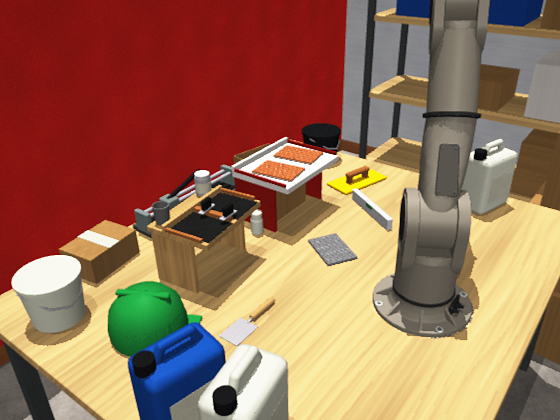

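View pics/top0.png

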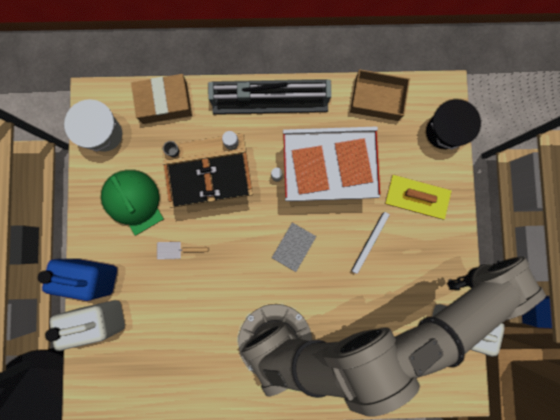

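The top view shows two orange ribbed tiles on the white deck at about (310,170) and (353,163). The black-lined rack is at (208,180), with its fins at about (205,165) and (208,190). The look-alike for a tile is the grey ribbed slab on the table at (294,247). I choose the two orange ones on the deck.

Next I check a close crop and measure.

```bash
cat >> h.py <<'E'
def world(c):
    h,w=c['z_map'].shape; v,u=np.mgrid[0:h,0:w]; z=c['z_map']
    p=np.stack([(u-c['cx'])/c['f']*z,-(v-c['cy'])/c['f']*z,-z],-1)
    return p@R.from_quat(c['orientation']).as_matrix().T+c['position']
def ray(c,u,v,z):
    d=R.from_quat(c['orientation']).as_matrix()@np.array([(u-c['cx'])/c['f'],-(v-c['cy'])/c['f'],-1]); p=c['position']
    return p+d*(z-p[2])/d[2]
def proj(c,P):
    q=(np.asarray(P)-c['position'])@R.from_quat(c['orientation']).as_matrix()
    return np.array([c['cx']+c['f']*q[...,0]/-q[...,2], c['cy']-c['f']*q[...,1]/-q[...,2]]).T
def crop(c,x0,y0,x1,y1,s,name):
    im=cv2.cvtColor(c['pixels'],cv2.COLOR_RGB2BGR)[y0:y1,x0:x1]
    cv2.imwrite('pics/'+name,cv2.resize(im,None,fx=s,fy=s,interpolation=cv2.INTER_CUBIC))
def tilemask(c):
    hsv=cv2.cvtColor(c['pixels'],cv2.COLOR_RGB2HSV)
    m=cv2.inRange(hsv,(0,130,110),(14,255,255))
    return m
E
python3 - <<'E'
from h import *
c=cap('top'); s=cap('side')
crop(c,150,110,400,225,3.2,'top1c.png'); crop(s,140,120,350,290,3.5,'side1c.png')
W=world(c); print(W[170,310],W[163,353],W[247,294],W[240,240])
m=tilemask(c); n,l,st,ce=cv2.connectedComponentsWithStats(m)
for i in range(1,n):
    if st[i,4]>60:
        P=W[l==i]; print(st[i],ce[i].round(1),np.median(P,0).round(3))
        if 0.15<np.median(P,0)[2]<0.25:
            cn=cv2.findContours((l==i).astype(np.uint8),0,1)[0][0]
            b=cv2.boxPoints(cv2.minAreaRect(cn)); 
            for q in b: print('   ',ray(c,*q,0.209).round(4))
for n_,cc in(('top',c),('side',s)): 
    np.savez(n_+'1.npz',**cc)
E
```

```text
[ 0.61792512 -0.13581677  0.20966827] [ 0.6389883  -0.28628581  0.21248512] [ 0.3534875  -0.08101295  0.01619849] [ 0.38544786  0.12759141 -0.00117159]
[375 131   6  63 108] [377.7 160.7] [ 0.648 -0.373  0.212]
    [ 0.7521 -0.3687  0.209 ]
    [ 0.7523 -0.3758  0.209 ]
    [ 0.5322 -0.3787  0.209 ]
    [ 0.5319 -0.3718  0.209 ]
[ 336  139   36   47 1252] [353.3 162.4] [ 0.641 -0.288  0.209]
    [ 0.7095 -0.2265  0.209 ]
    [ 0.7262 -0.3284  0.209 ]
    [ 0.5748 -0.3491  0.209 ]
    [ 0.5586 -0.2481  0.209 ]
[283 147   3  50  77] [284.1 170.3] [ 0.654 -0.048  0.002]
[ 293  147   35   47 1260] [309.9 169.7] [ 0.619 -0.136  0.209]
    [ 0.6878 -0.0747  0.209 ]
    [ 0.7029 -0.1763  0.209 ]
    [ 0.5517 -0.1962  0.209 ]
    [ 0.537  -0.0955  0.209 ]
[243 152   9  37 118] [246.9 170.3] [0.621 0.084 0.211]
    [0.6853 0.0982 0.209 ]
    [0.6868 0.0871 0.209 ]
    [0.5598 0.0699 0.209 ]
    [0.5583 0.0809 0.209 ]
[164 165   8  37 100] [167.5 183.4] [0.577 0.359 0.212]
    [0.6462 0.373  0.209 ]
    [0.6473 0.3627 0.209 ]
    [0.5203 0.3468 0.209 ]
    [0.5192 0.357  0.209 ]
[205 174   7  16  89] [207.8 181.7] [0.584 0.219 0.212]
    [0.611 0.234 0.209]
    [0.6138 0.2149 0.209 ]
    [0.559  0.2063 0.209 ]
    [0.5562 0.2254 0.209 ]
[407 190  29  12 158] [421.4 195.4] [ 0.539 -0.571  0.056]
```

View pics/top1c.png

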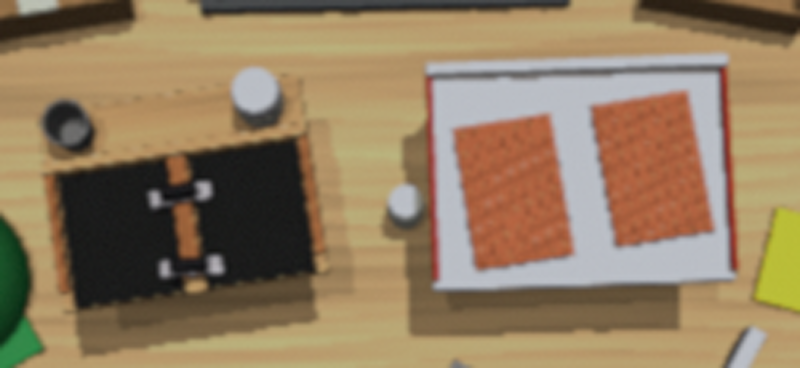

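View pics/side1c.png

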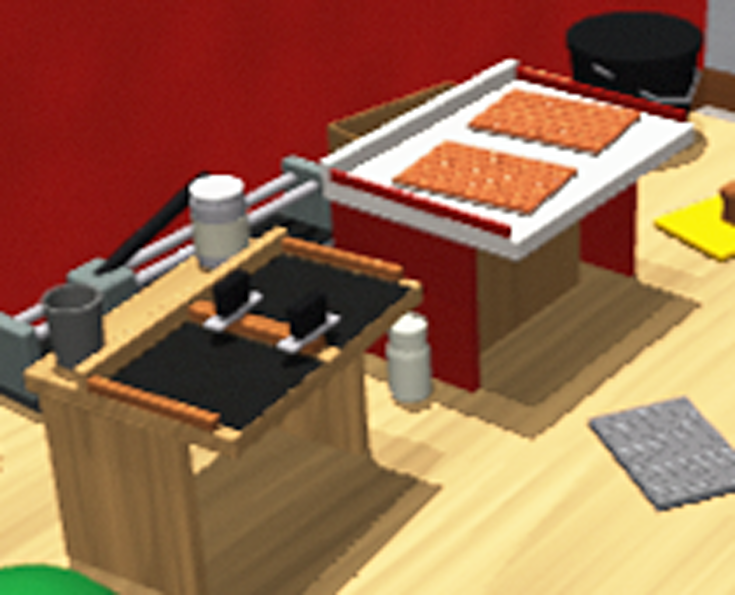

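The top crop shows the two ribbed tiles on the deck, between red side lips, with the white upstand at the far end. On the rack both steel bars stand straight across the middle rail. Tin and pot are on the ledge behind the stop. The choice of tiles holds; the grey slab stays out of it. Now the deck and rack frames.

```bash
python3 - <<'E'
from h import *
c=dict(np.load('top1.npz')); W=world(c)
hsv=cv2.cvtColor(c['pixels'],cv2.COLOR_RGB2HSV)
# deck white
m=((hsv[...,1]<45)&(hsv[...,2]>130)&(np.abs(W[...,2]-.2)<.035)&(W[...,1]<-.02)&(W[...,1]>-.42)&(W[...,0]>.45)&(W[...,0]<.85)).astype(np.uint8)
cn=max(cv2.findContours(m,0,1)[0],key=cv2.contourArea)
r=cv2.minAreaRect(cn);b=cv2.boxPoints(r);print('deck',b.round(1).tolist());
for q in b: print(ray(c,*q,.2).round(4))
# front edge fit: lowest white pixel per column
ys,xs=np.where(m); pts=[]
for x in range(295,372): 
    col=ys[xs==x]; 
    if len(col): pts.append(ray(c,x,col.max()+.5,.2)[:2])
pts=np.array(pts); p=np.polyfit(pts[:,1],pts[:,0],1); print('front x(y) ',p, 'yaw', -np.degrees(np.arctan(p[0])))
# red lips via depth/colour done earlier; floor black
k=((hsv[...,2]<60)&(np.abs(W[...,2]-.2)<.03)&(W[...,1]>.05)&(W[...,1]<.4)).astype(np.uint8)
k=cv2.morphologyEx(k,cv2.MORPH_CLOSE,np.ones((9,9)))
cn=max(cv2.findContours(k,0,1)[0],key=cv2.contourArea)
r=cv2.minAreaRect(cn);b=cv2.boxPoints(r);print('rack',b.round(1).tolist())
for q in b: print(ray(c,*q,.2).round(4))
# bars: bright low sat
bb=((hsv[...,1]<60)&(hsv[...,2]>120)&(np.abs(W[...,2]-.21)<.04)&(W[...,1]>.1)&(W[...,1]<.32)&(W[...,0]>.5)&(W[...,0]<.69)).astype(np.uint8)
n,l,st,ce=cv2.connectedComponentsWithStats(bb)
for i in range(1,n): 
    if st[i,4]>5: print('bar',st[i],ray(c,*ce[i],.219).round(4), np.median(W[l==i],0).round(3))
# fins
fz=(np.abs(W[...,2]-.249)<.02)&(W[...,1]>.1)&(W[...,1]<.32)&(W[...,0]>.5)&(W[...,0]<.69)
n,l,st,ce=cv2.connectedComponentsWithStats(fz.astype(np.uint8))
for i in range(1,n): 
    if st[i,4]>3: print('fin',st[i],W[l==i].mean(0).round(4))
E
```

```text
deck [[283.79998779296875, 134.3000030517578], [376.79998779296875, 131.10000610351562], [379.1000061035156, 197.0], [286.0, 200.10000610351562]]
[ 0.7493 -0.0477  0.2   ]
[ 0.7541 -0.3774  0.2   ]
[ 0.5193 -0.3749  0.2   ]
[ 0.5152 -0.0501  0.2   ]
front x(y)  [-0.01201377  0.51483137] yaw 0.6883053525923147
rack [[164.6999969482422, 145.0], [239.1999969482422, 134.39999389648438], [248.0, 195.6999969482422], [173.5, 206.39999389648438]]
[0.7192 0.3716 0.2   ]
[0.7521 0.1096 0.2   ]
[0.5335 0.0821 0.2   ]
[0.5019 0.3407 0.2   ]
bar [212 167   4   5  17] [0.6268 0.1992 0.219 ] [0.626 0.201 0.219]
bar [197 170   3   4  11] [0.6187 0.2524 0.219 ] [0.62  0.252 0.217]
bar [215 190   5   5  19] [0.5458 0.1872 0.219 ] [0.546 0.187 0.22 ]
bar [200 192   3   4  11] [0.5419 0.2418 0.219 ] [0.544 0.242 0.218]
fin [176 150   3   4   8] [0.6836 0.3174 0.2513]
fin [200 166  12   7  59] [0.622  0.2215 0.2472]
fin [203 190  13   5  60] [0.5431 0.2109 0.2471]
```

```bash
python3 - <<'E'
from h import *
for n in('top','side'):
    c=dict(np.load(n+'1.npz')); W=world(c); 
    sel=(W[...,2]>.243)&(W[...,2]<.256)&(np.abs(W[...,1]-.215)<.06)&(np.abs(W[...,0]-.585)<.08)
    k,l,st,ce=cv2.connectedComponentsWithStats(sel.astype(np.uint8))
    for i in range(1,k):
        if st[i,4]>8:
            P=W[l==i]; r=cv2.minAreaRect((P[:,:2]*1000).astype(np.float32)); print(n,st[i,4],np.round(r[0],1),np.round(r[1],1),round(r[2],1),P[:,2].mean())
E
```

```text
top 45 [623.  221.7] [14.  37.6] 8.1 0.24960575096184454
top 48 [544.  212.6] [13.9 37.7] 4.3 0.24930858635346323
side 38 [624.2 231.6] [18.  42.2] 11.6 0.24653635157919215
side 38 [544.6 218.5] [14.6 42.3] 2.5 0.2467733085348327
```

```bash
cat >> h.py <<'E'
def st():
    s=ctrl.state(); A=R.from_quat(s['tool_rot']).as_matrix()
    print('t %.1f tcp %s jaw %.4f tilt %.3f F %s open %.4f j7 %.2f'%(s['t'],np.round(s['tool_pos'],4),np.arctan2(A[1,2],A[0,2]),A[2,1]+1,np.round(s['force'],1),s['opening'],s['joint_positions'][6]))
def go(P,jaw=None):
    s=ctrl.state(); A=R.from_quat(s['tool_rot']).as_matrix(); d=A.T@(np.array(P)-s['tool_pos'])*1000
    j=np.arctan2(A[1,2],A[0,2]); t=0 if jaw is None else -((jaw-j+np.pi)%(2*np.pi)-np.pi)
    print('to',P,'travel',d.round(1),'turn %.3f'%t)
E
python3 -m inch '{"fingers":[1,1,1,1],"travel":[[0,-50,0],[0,-100,0],[0,-130,0],[0,-130,0]],"turn":[0,0,0,0]}'
python3 -c "
from h import *
st(); go((.50,-.2,.36),-.8); go((.544,.213,.33),.12)"
```

```text
t: 0.6
tool_pos: [0.2419, -0.6317, 0.3665]
tool_rot: [0.128, -0.693, 0.698, -0.129]
force: [0.1, -0.0, -0.4]
opening: 0.0851
t 0.6 tcp [ 0.2419 -0.6317  0.3665] jaw -1.2053 tilt 0.000 F [ 0.1 -0.  -0.4] open 0.0851 j7 -0.07
to (0.5, -0.2, 0.36) travel [-395.4    4.6 -310.9] turn -0.405
to (0.544, 0.213, 0.33) travel [-584.1   32.1 -681.1] turn -1.325
```

```bash
python3 -m inch '{"fingers":[1,1,1,1,1,1,1,1,1,1,1,1],"travel":[[-39,0,-31],[-78,0,-62],[-117,0,-93],[-156,0,-124],[-195,0,-155],[-234,0,-186],[-273,0,-217],[-312,0,-248],[-351,0,-279],[-395,0,-311],[-395,0,-311],[-395,0,-311]],"turn":[-0.04,-0.08,-0.12,-0.16,-0.2,-0.24,-0.28,-0.32,-0.36,-0.4,-0.4,-0.4]}'
python3 -c "
from h import *
st(); go((.544,.213,.33),.12)"
```

```text
t: 1.8
tool_pos: [0.4995, -0.1972, 0.3608]
tool_rot: [-0.265, 0.656, -0.655, 0.265]
force: [-0.3, -1.0, -0.8]
opening: 0.0854
t 1.8 tcp [ 0.4995 -0.1972  0.3608] jaw -0.8021 tilt 0.000 F [-0.3 -1.  -0.8] open 0.0854 j7 -0.58
to (0.544, 0.213, 0.33) travel [-317.1   30.9 -263.9] turn -0.922
```

```bash
python3 -m inch '{"fingers":[0.2,0.2,0.2,0.2,0.2,0.2,0.2,0.2,0.2,0.2,0.2,0.2],"travel":[[-38,3,-31],[-76,6,-63],[-114,9,-95],[-152,15,-127],[-190,20,-158],[-228,25,-190],[-266,31,-222],[-317,31,-264],[-317,31,-264],[-317,31,-264],[-317,31,-264],[-317,31,-264]],"turn":[-0.1,-0.2,-0.3,-0.4,-0.5,-0.6,-0.7,-0.8,-0.92,-0.92,-0.92,-0.92]}'
python3 -c "
from h import *
st(); go((.544,.213,.226),.12)
c=cap('top');s=cap('side')
crop(c,150,110,400,225,3.2,'top2c.png'); crop(s,140,120,350,290,3.5,'side2c.png')"
```

```text
t: 3.0
tool_pos: [0.5451, 0.2092, 0.3302]
tool_rot: [0.527, -0.472, 0.472, -0.527]
force: [1.1, -0.3, 0.7]
opening: 0.0511
t 3.0 tcp [0.5451 0.2092 0.3302] jaw 0.1103 tilt 0.000 F [ 1.1 -0.3  0.7] open 0.0511 j7 -0.52
to (0.544, 0.213, 0.226) travel [ -4.  104.2  -0.6] turn -0.010
```

View pics/side2c.png

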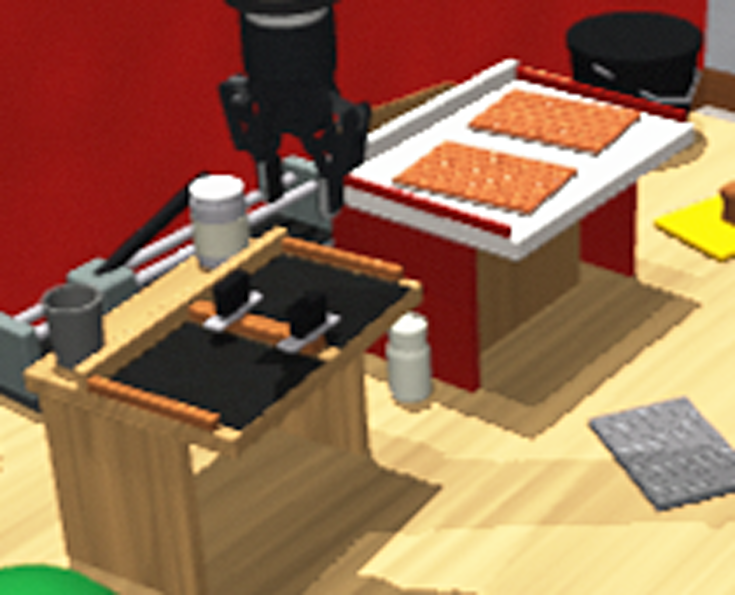

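```bash
python3 -m inch '{"fingers":[0.2,0.2,0.2,0.2,0.2,-1,-1,-1,-1,-1,-1],"travel":[[-3,40,0],[-3,70,0],[-3,95,0],[-3,107,0],[-3,107,0],[-3,107,0],[-3,107,0],[-3,107,0],[-3,107,0],[-3,107,0],[-3,107,0]],"turn":[0,0,0,0,0,0,0,0,0,0,0]}' 25
python3 -c "
from h import *
st()"
```

```text
t: 4.2
tool_pos: [0.5444, 0.2144, 0.2247]
tool_rot: [-0.528, 0.47, -0.471, 0.528]
force: [-4.3, -3.5, 9.4]
opening: 0.0137
t 4.2 tcp [0.5444 0.2144 0.2247] jaw 0.1147 tilt 0.000 F [-4.3 -3.5  9.4] open 0.0137 j7 -0.58
```

```bash
python3 -m inch '{"fingers":[-1,-1,-1,-1,-1,-1,-1,-1,-1,-1,-1,-1],"travel":[[0,-2,0],[0,-2,0],[0,-2,0],[0,-2,0],[0,-2,0],[0,-2,0],[0,-2,0],[0,-2,0],[0,-2,0],[0,-2,0],[0,-2,0],[0,-2,0]],"turn":[0.14,0.28,0.42,0.56,0.7,0.84,0.98,1.12,1.26,1.4,1.54,1.54]}'
python3 -c "
from h import *
st()"
```

```text
t: 5.4
tool_pos: [0.5448, 0.2139, 0.2251]
tool_rot: [0.049, -0.705, 0.705, -0.05]
force: [8.3, -0.1, -15.9]
opening: 0.0134
t 5.4 tcp [0.5448 0.2139 0.2251] jaw -1.4311 tilt 0.000 F [  8.3  -0.1 -15.9] open 0.0134 j7 -2.03
```

```bash
python3 -m inch '{"fingers":[0.1,0.1,0.1,0.1,0.1,0.1,0.1,0.1],"travel":[[0,0,0],[0,0,0],[0,-20,0],[0,-50,0],[0,-80,0],[0,-80,0],[0,-80,0],[0,-80,0]],"turn":[0,0,0,0,0,0,0,0]}'
python3 -c "
from h import *
st()
go((.624,.224,.29),.12)
c=cap('top');s=cap('side')
crop(c,150,110,400,225,3.2,'top3c.png'); crop(s,140,120,350,290,3.5,'side3c.png')"
```

```text
t: 6.2
tool_pos: [0.544, 0.2142, 0.3048]
tool_rot: [0.052, -0.705, 0.705, -0.051]
force: [-0.2, 0.6, -0.3]
opening: 0.0469
t 6.2 tcp [0.544  0.2142 0.3048] jaw -1.4249 tilt 0.000 F [-0.2  0.6 -0.3] open 0.0469 j7 -2.00
to (0.624, 0.224, 0.29) travel [-80.6  14.8   2. ] turn -1.545
```

View pics/side3c.png

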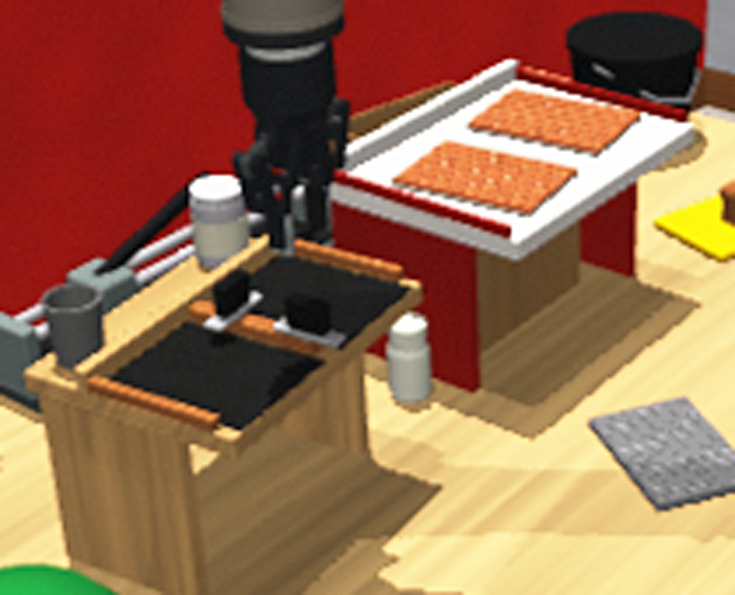

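```bash
python3 -m inch '{"fingers":[0.1,0.1,0.1,0.1,0.1,0.1,0.1,0.1,0.1,0.1,0.1,0.1],"travel":[[-20,0,0],[-40,0,1],[-60,0,1],[-81,0,2],[-81,0,2],[-81,0,2],[-81,0,2],[-81,0,2],[-81,0,2],[-81,0,2],[-81,0,2],[-81,0,2]],"turn":[-0.14,-0.28,-0.42,-0.56,-0.7,-0.84,-0.98,-1.12,-1.26,-1.4,-1.545,-1.545]}'
python3 -c "
from h import *
st()
go((.6235,.224,.225),.12)"
```

```text
t: 7.5
tool_pos: [0.6245, 0.224, 0.3045]
tool_rot: [0.53, -0.469, 0.468, -0.529]
force: [0.2, -0.2, 0.2]
opening: 0.047
t 7.5 tcp [0.6245 0.224  0.3045] jaw 0.1227 tilt 0.000 F [ 0.2 -0.2  0.2] open 0.0470 j7 -0.52
to (0.6235, 0.224, 0.225) travel [-0.2 79.5 -0.9] turn 0.003
```

```bash
python3 -m inch '{"fingers":[0.1,0.1,0.1,0.1,-1,-1,-1,-1,-1],"travel":[[0,35,0],[0,65,0],[0,79,-1],[0,79,-1],[0,79,-1],[0,79,-1],[0,79,-1],[0,79,-1],[0,79,-1]],"turn":[0,0,0,0,0,0,0,0,0]}' 25
python3 -m inch '{"fingers":[-1,-1,-1,-1,-1,-1,-1,-1,-1,-1,-1,-1],"travel":[[0,0,0],[0,0,0],[0,0,0],[0,0,0],[0,0,0],[0,0,0],[0,0,0],[0,0,0],[0,0,0],[0,0,0],[0,0,0],[0,0,0]],"turn":[0.14,0.28,0.42,0.56,0.7,0.84,0.98,1.12,1.26,1.4,1.54,1.54]}'
python3 -m inch '{"fingers":[0.1,0.1,0.1,0.1,0.1,0.1,0.1,0.1],"travel":[[0,0,0],[0,0,0],[0,-20,0],[0,-50,0],[0,-100,0],[0,-150,0],[0,-150,0],[0,-150,0]],"turn":[0,0,0,0,0,0,0,0]}'
python3 -c "
from h import *
st()
c=cap('top');s=cap('side')
crop(c,150,110,400,225,3.2,'top4c.png'); crop(s,140,120,350,290,3.5,'side4c.png')"
```

```text
t: 8.4
tool_pos: [0.6237, 0.2246, 0.2281]
tool_rot: [-0.529, 0.469, -0.469, 0.529]
force: [-4.6, 0.6, 6.4]
opening: 0.0128
t: 9.6
tool_pos: [0.6238, 0.2243, 0.228]
tool_rot: [-0.051, 0.705, -0.705, 0.052]
force: [-3.9, -2.2, 7.5]
opening: 0.0136
t: 10.4
tool_pos: [0.6241, 0.2242, 0.3778]
tool_rot: [-0.053, 0.705, -0.705, 0.054]
force: [-0.5, -0.2, -1.2]
opening: 0.0467
t 10.4 tcp [0.6241 0.2242 0.3778] jaw -1.4193 tilt 0.000 F [-0.5 -0.2 -1.2] open 0.0467 j7 -1.94
```

View pics/side4c.png

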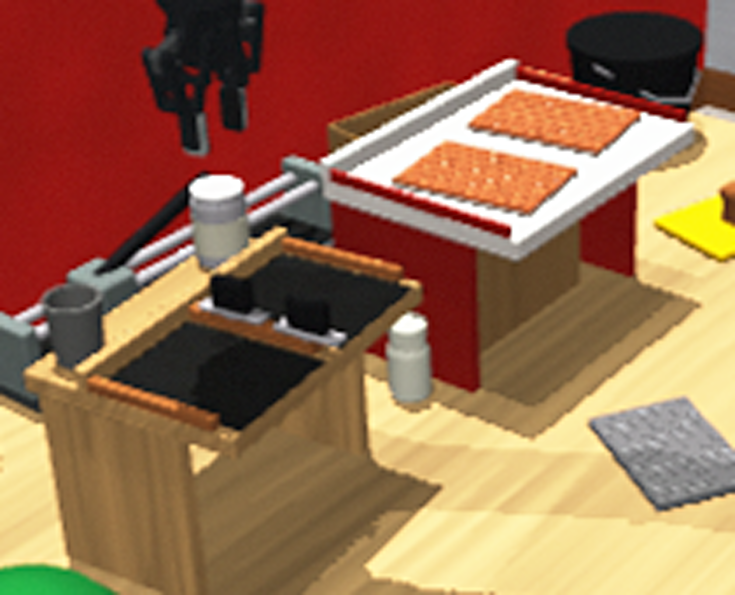

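View pics/top4c.png

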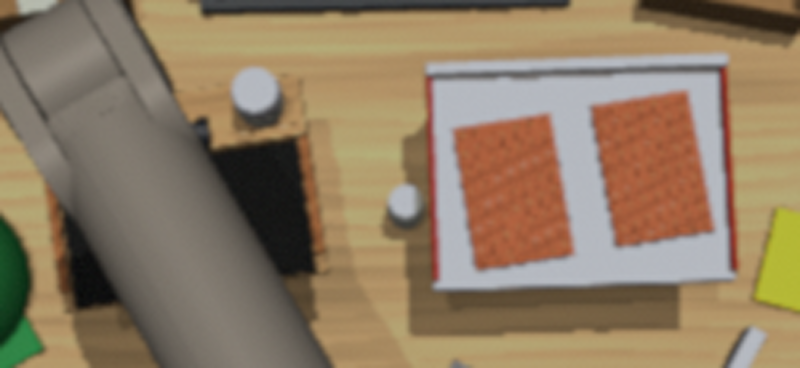

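Both bars now lie front to back. Plan: push each tile against its nearer side lip and stand it up on its long side. Then grip its 9 mm thickness and lay it over in the bay from the middle rail outwards, which turns it over. Tile B (right) goes first.

```bash
python3 -c "
from h import *
st()
go((.64,-.212,.378),.14)
c=cap('top'); W=world(c); m=tilemask(c); n,l,s,ce=cv2.connectedComponentsWithStats(m)
for i in range(1,n):
    if s[i,4]>800:
        cn=cv2.findContours((l==i).astype(np.uint8),0,1)[0][0]; b=cv2.boxPoints(cv2.minAreaRect(cn)); print([ray(c,*q,.209)[:2].round(4).tolist() for q in b])"
```

```text
t 10.5 tcp [0.6234 0.2238 0.3753] jaw -1.4196 tilt 0.000 F [-0.4 -1.  -0.3] open 0.0469 j7 -1.94
to (0.64, -0.212, 0.378) travel [ 49.3  -2.5 433.3] turn -1.560
[[0.7095, -0.2265], [0.7262, -0.3284], [0.5748, -0.3491], [0.5586, -0.2481]]
[[0.6878, -0.0747], [0.7029, -0.1763], [0.5517, -0.1962], [0.537, -0.0955]]
```

```bash
python3 -m inch '{"fingers":[-1,-1,-1,-1,-1,-1,-1,-1,-1,-1,-1,-1],"travel":[[4,0,39],[9,0,78],[13,0,117],[18,0,156],[22,0,195],[27,0,234],[31,0,273],[36,0,312],[40,0,351],[45,0,390],[49,0,433],[49,0,433]],"turn":[-0.14,-0.28,-0.42,-0.56,-0.7,-0.84,-0.98,-1.12,-1.26,-1.4,-1.56,-1.56]}' 40
python3 -c "
from h import *
st()
go((.64,-.212,.215),.14)
"
```

```text
t: 11.75
tool_pos: [0.6389, -0.2188, 0.374]
tool_rot: [0.535, -0.464, 0.463, -0.532]
force: [-0.1, 0.2, -1.0]
opening: -0.0001
t 11.8 tcp [ 0.6389 -0.2188  0.374 ] jaw 0.1396 tilt 0.000 F [-0.1  0.2 -1. ] open -0.0001 j7 0.28
to (0.64, -0.212, 0.215) travel [ -6.7 159.    2.6] turn -0.000
```

```bash
python3 -m inch '{"fingers":[-1,-1,-1,-1],"travel":[[0,50,0],[0,100,0],[0,120,0],[0,120,0]],"turn":[0,0,0,0]}'
python3 -c "
from h import *
st()
go((.64,-.213,.205),.14)
c=cap('top');s=cap('side')
crop(c,260,110,400,225,5,'top5c.png'); crop(s,220,120,350,220,6,'side5c.png')"
```

```text
t: 12.15
tool_pos: [0.6382, -0.2109, 0.2517]
tool_rot: [0.535, -0.466, 0.461, -0.533]
force: [-0.0, -0.3, 0.4]
opening: 0.0002
t 12.2 tcp [ 0.6382 -0.2109  0.2517] jaw 0.1398 tilt 0.000 F [-0.  -0.3  0.4] open 0.0002 j7 0.24
to (0.64, -0.213, 0.205) travel [ 2.5 46.7  1.8] turn -0.000
```

View pics/side5c.png

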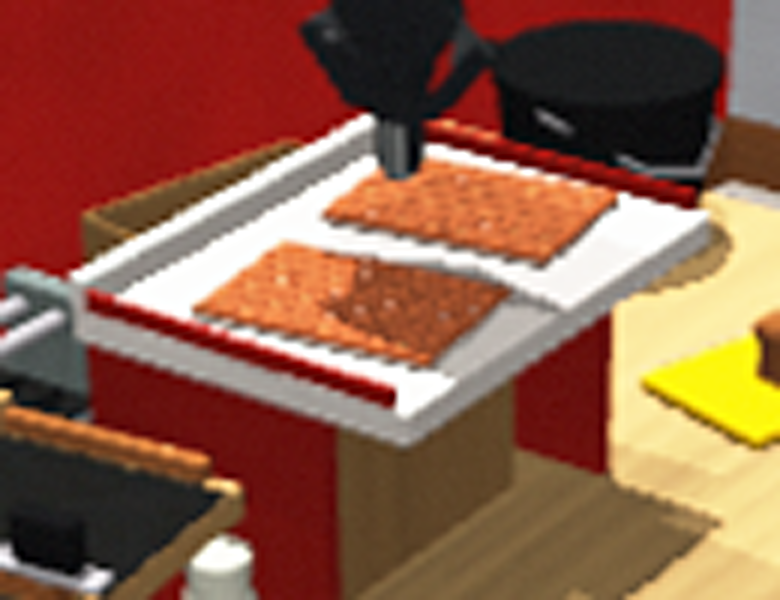

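```bash
python3 -m inch '{"fingers":[-1,-1,-1,-1,-1],"travel":[[2,20,1],[2,40,1],[2,47,1],[2,49,1],[2,49,1]],"turn":[0,0,0,0,0]}'
python3 -m inch '{"fingers":[-1,-1,-1],"travel":[[0,1,0],[0,2,0],[0,2,0]],"turn":[0,0,0]}'

```

```text
t: 12.75
tool_pos: [0.6421, -0.2133, 0.2086]
tool_rot: [-0.533, 0.463, -0.464, 0.534]
force: [-0.9, 0.7, 0.6]
opening: 0.0
t: 13.05
tool_pos: [0.6417, -0.2133, 0.2057]
tool_rot: [-0.534, 0.464, -0.464, 0.534]
force: [0.4, -0.8, 1.1]
opening: -0.0
```

```bash
python3 -m inch '{"fingers":[-1,-1,-1,-1],"travel":[[0,2,0],[0,4,0],[0,4,0],[0,4,0]],"turn":[0,0,0,0]}'
python3 -m inch '{"fingers":[-1,-1,-1],"travel":[[0,1,0],[0,2,0],[0,2,0]],"turn":[0,0,0]}'

```

```text
t: 13.45
tool_pos: [0.6415, -0.2133, 0.2012]
tool_rot: [0.534, -0.464, 0.464, -0.534]
force: [-0.5, -0.1, -0.5]
opening: 0.0001
t: 13.75
tool_pos: [0.6417, -0.2133, 0.2001]
tool_rot: [-0.534, 0.464, -0.464, 0.534]
force: [-4.1, 0.7, 8.9]
opening: 0.0001
```

```bash
python3 -m inch '{"fingers":[-1,-1,-1],"travel":[[0,-1,0],[0,-1,0],[0,-1,0]],"turn":[0.126,0.126,0.126]}'
python3 -m inch '{"fingers":[-1,-1,-1,-1,-1,-1,-1,-1,-1],"travel":[[4,0,0],[8,0,0],[12,0,0],[16,0,0],[20,0,0],[24,0,0],[27,0,0],[30,0,0],[30,0,0]],"turn":[0,0,0,0,0,0,0,0,0]}'
python3 -c "
from h import *
st()
"
```

```text
t: 14.05
tool_pos: [0.6416, -0.2131, 0.2003]
tool_rot: [0.504, -0.496, 0.496, -0.504]
force: [0.8, 0.1, 1.0]
opening: -0.0001
t: 14.95
tool_pos: [0.642, -0.2436, 0.2003]
tool_rot: [-0.503, 0.497, -0.497, 0.503]
force: [0.1, 0.8, -0.2]
opening: 0.0001
t 14.9 tcp [ 0.642  -0.2436  0.2003] jaw 0.0137 tilt 0.000 F [ 0.1  0.8 -0.2] open 0.0001 j7 0.16
```

```bash
python3 -m inch '{"fingers":[-1,-1,-1,-1,-1],"travel":[[1,0,0],[2,0,0],[3,0,0],[4,0,0],[4,0,0]],"turn":[0,0,0,0,0]}'
python3 -m inch '{"fingers":[-1,-1,-1],"travel":[[1,0,0],[2,0,0],[2,0,0]],"turn":[0,0,0]}'
python3 -c "
from h import *
st()
c=cap('top');s=cap('side')
crop(c,260,110,400,225,5,'top6c.png'); crop(s,220,120,350,220,6,'side6c.png')"
```

```text
t: 15.45
tool_pos: [0.642, -0.2474, 0.2004]
tool_rot: [-0.503, 0.497, -0.497, 0.503]
force: [1.3, 1.7, 0.8]
opening: 0.0002
t: 15.75
tool_pos: [0.6421, -0.2489, 0.2003]
tool_rot: [-0.503, 0.497, -0.496, 0.504]
force: [0.7, 4.8, 0.8]
opening: 0.0001
t 15.8 tcp [ 0.6421 -0.2489  0.2003] jaw 0.0142 tilt 0.000 F [0.7 4.8 0.8] open 0.0001 j7 0.17
```

View pics/side6c.png

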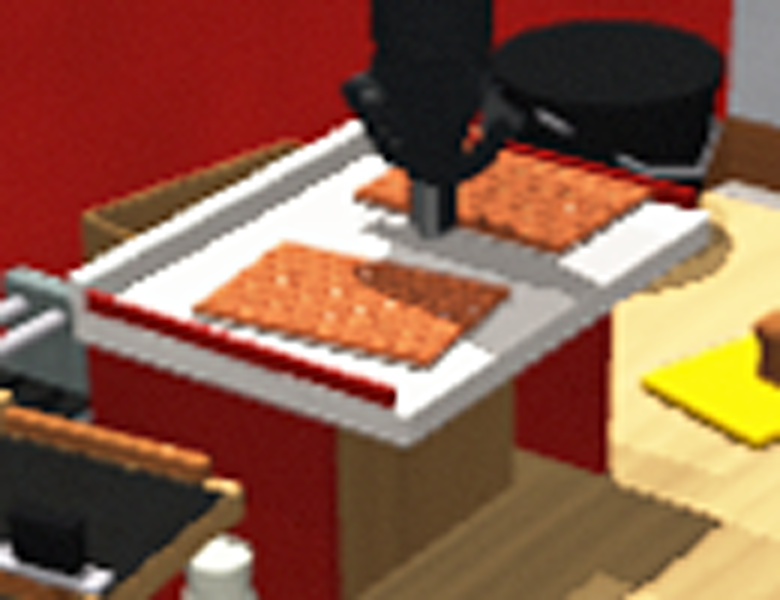

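View pics/top6c.png

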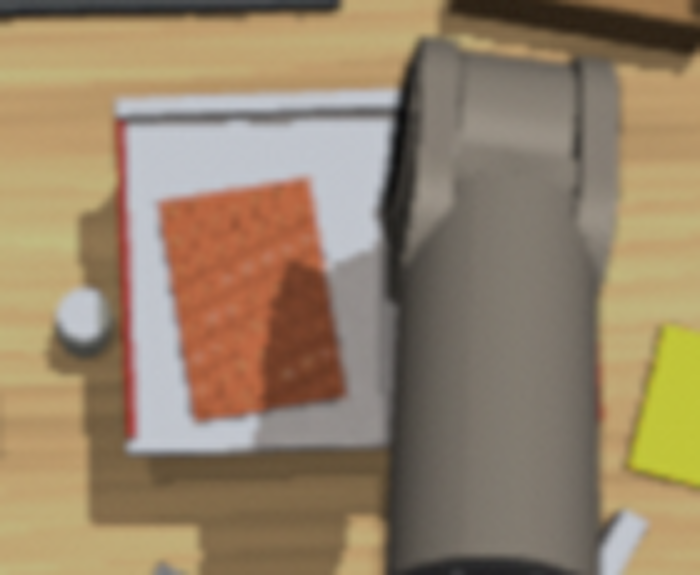

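```bash
python3 -m inch '{"fingers":[-1,-1,-1],"travel":[[1,0,0],[2,0,0],[2,0,0]],"turn":[0,0,0]}'
python3 -m inch '{"fingers":[-1,-1,-1,-1],"travel":[[0,-1,0],[0,-2,0],[0,-3,0],[0,-3,0]],"turn":[0,0,0,0]}'
python3 -c "
from h import *
st()
s=cap('side'); crop(s,220,120,350,220,6,'side7c.png')"
```

```text
t: 16.15
tool_pos: [0.6421, -0.249, 0.2003]
tool_rot: [-0.503, 0.497, -0.495, 0.504]
force: [-1.4, 13.1, 3.6]
opening: -0.0
t: 16.55
tool_pos: [0.6421, -0.249, 0.2029]
tool_rot: [-0.503, 0.497, -0.495, 0.504]
force: [1.1, 12.1, -1.5]
opening: -0.0001
t 16.6 tcp [ 0.6421 -0.249   0.2029] jaw 0.0156 tilt 0.000 F [ 1.1 12.1 -1.5] open -0.0001 j7 0.17
```

View pics/side7c.png

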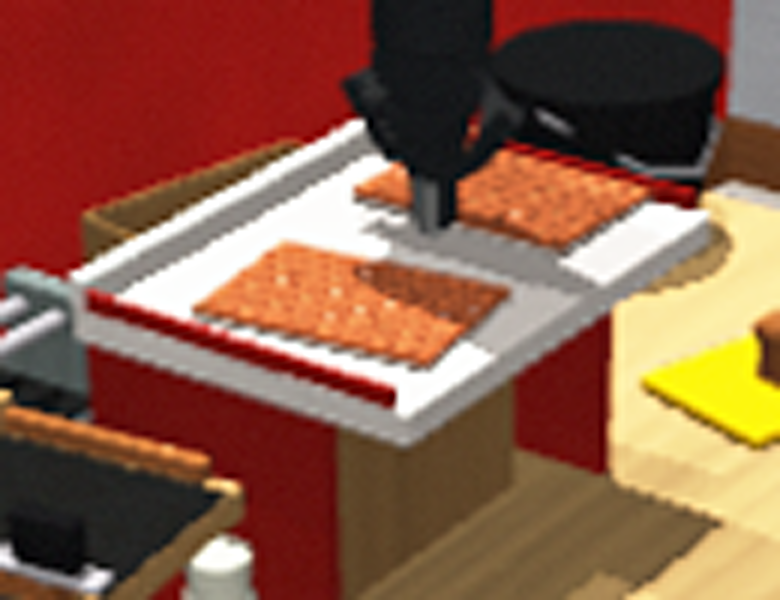

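```bash
python3 -m inch '{"fingers":[-1,-1,-1,-1,-1,-1],"travel":[[0,-3,0],[0,-6,0],[0,-9,0],[0,-12,0],[0,-12,0],[0,-12,0]],"turn":[0,0,0,0,0,0]}'
python3 -c "
from h import *
st()
s=cap('side'); crop(s,220,120,350,220,6,'side8c.png')"
```

```text
t: 17.2
tool_pos: [0.6421, -0.2495, 0.2151]
tool_rot: [-0.503, 0.497, -0.496, 0.504]
force: [-0.1, 10.0, -1.6]
opening: 0.0003
t 17.2 tcp [ 0.6421 -0.2495  0.2151] jaw 0.0152 tilt 0.000 F [-0.1 10.  -1.6] open 0.0003 j7 0.17
```

View pics/side8c.png

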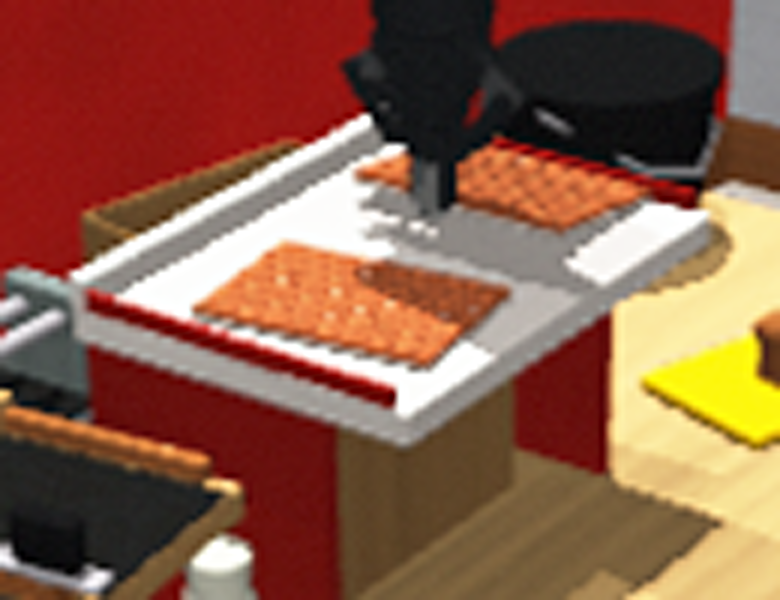

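```bash
python3 -m inch '{"fingers":[-1,-1,-1,-1,-1,-1,-1],"travel":[[0.3,-4,0],[0.8,-8,0],[1.4,-12,0],[2.3,-16,0],[3.2,-20,0],[4,-23,0],[4,-23,0]],"turn":[0,0,0,0,0,0,0]}'
python3 -c "
from h import *
st()
s=cap('side'); crop(s,220,120,350,220,6,'side9c.png')"
```

```text
t: 17.95
tool_pos: [0.6422, -0.2543, 0.2386]
tool_rot: [-0.503, 0.497, -0.496, 0.504]
force: [-0.2, 8.3, 1.2]
opening: -0.0002
t 17.9 tcp [ 0.6422 -0.2543  0.2386] jaw 0.0146 tilt 0.000 F [-0.2  8.3  1.2] open -0.0002 j7 0.19
```

View pics/side9c.png

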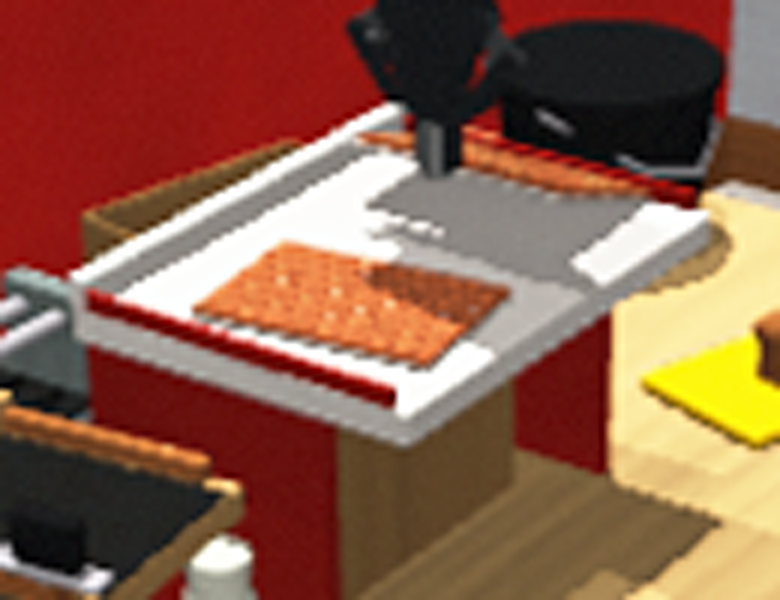

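```bash
python3 -m inch '{"fingers":[-1,-1,-1,-1,-1,-1,-1],"travel":[[1.7,-4,0],[3.4,-8,0],[5.2,-11,0],[7,-13,0],[9,-15,0],[11,-17,0],[11,-17,0]],"turn":[0,0,0,0,0,0,0]}'
python3 -c "
from h import *
st()
s=cap('side'); crop(s,220,120,350,220,6,'side10c.png')"
```

```text
t: 18.7
tool_pos: [0.6426, -0.2624, 0.2561]
tool_rot: [-0.503, 0.497, -0.495, 0.505]
force: [-3.7, 20.7, 9.3]
opening: 0.0001
t 18.7 tcp [ 0.6426 -0.2624  0.2561] jaw 0.0168 tilt 0.000 F [-3.7 20.7  9.3] open 0.0001 j7 0.21
```

View pics/side10c.png

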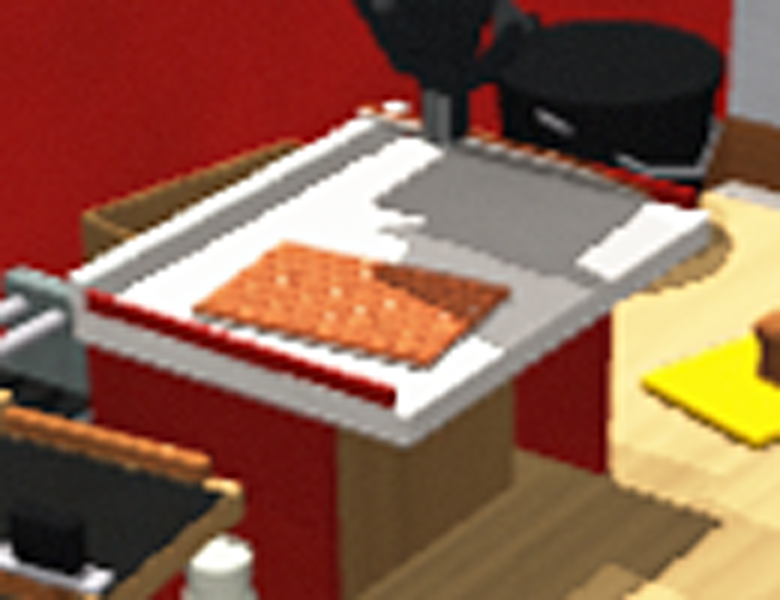

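```bash
python3 -m inch '{"fingers":[-1,-1,-1,-1],"travel":[[0,-3,0],[0,-6,0],[0,-8,0],[0,-8,0]],"turn":[0,0,0,0]}'
python3 -c "
from h import *
st()"
```

```text
t: 19.15
tool_pos: [0.6421, -0.2669, 0.2636]
tool_rot: [0.504, -0.496, 0.497, -0.503]
force: [-0.2, -0.8, -0.4]
opening: -0.0001
t 19.1 tcp [ 0.6421 -0.2669  0.2636] jaw 0.0134 tilt 0.000 F [-0.2 -0.8 -0.4] open -0.0001 j7 0.21
```

```bash
python3 -c "
from h import *
s=cap('side'); crop(s,220,80,350,220,6,'side11c.png')"
```

```text
(no output)
```

View pics/side11c.png

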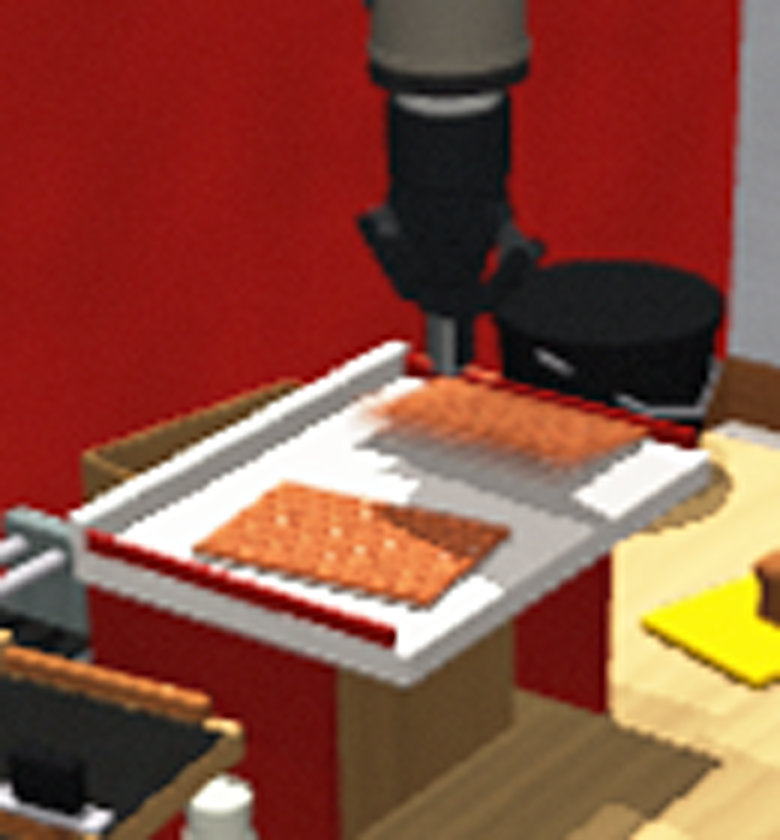

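The finger slipped over the raised edge at about 33° of tilt and the tile dropped back onto the deck. I check where it lies and redo the lift, following the arc this time.

```bash
python3 -m inch '{"fingers":[-1,-1,-1,-1,-1],"travel":[[0,-20,0],[-25,-30,0],[-50,-30,0],[-60,-30,0],[-60,-30,0]],"turn":[0,0,0,0,0]}'
python3 -c "
from h import *
st()
c=cap('side'); crop(c,220,120,350,220,6,'side12c.png')
W=world(c); m=tilemask(c); n,l,s,ce=cv2.connectedComponentsWithStats(m)
for i in range(1,n):
    if s[i,4]>300:
        cn=cv2.findContours((l==i).astype(np.uint8),0,1)[0][0]; b=cv2.approxPolyDP(cn,6,True)[:,0]; print([ray(c,*q,.209)[:2].round(3).tolist() for q in b])
"
```

```text
t: 19.7
tool_pos: [0.6414, -0.2053, 0.2933]
tool_rot: [0.504, -0.496, 0.496, -0.504]
force: [-0.6, -0.4, -0.6]
opening: -0.0002
t 19.7 tcp [ 0.6414 -0.2053  0.2933] jaw 0.0156 tilt 0.000 F [-0.6 -0.4 -0.6] open -0.0002 j7 0.13
[[0.75, 0.812], [0.821, 0.696], [0.783, 0.629], [0.837, 0.444], [0.747, 0.415], [0.815, 0.348], [0.785, 0.326], [0.863, 0.03], [0.787, 0.037], [0.829, -0.131], [0.783, -0.365], [0.995, -0.548], [1.195, -0.844], [2.127, -1.888], [2.462, -3.698], [5.901, -1.85]]
[[1.442, -1.955], [1.498, -1.49], [0.835, -0.579], [0.795, -0.435], [0.713, -0.363], [0.697, -0.244], [0.555, -0.255], [0.535, -0.367], [0.669, -0.369], [0.764, -0.47], [0.774, -0.59], [0.642, -0.594]]
[[0.684, -0.064], [0.53, -0.085], [0.543, -0.181], [0.696, -0.157]]
```

View pics/side12c.png

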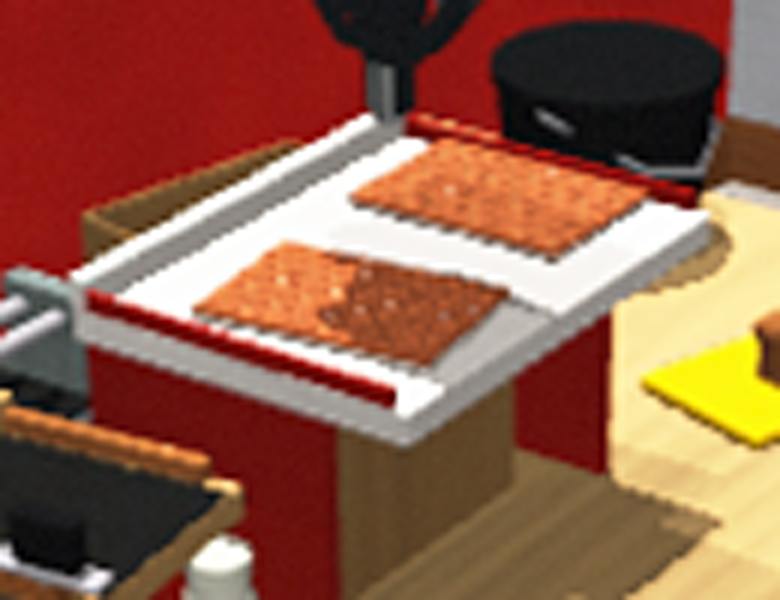

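```bash
python3 -m inch '{"fingers":[-1,-1,-1,-1,-1],"travel":[[4,-0,0],[6,40,0],[6,80,0],[6,90,0],[6,90,0]],"turn":[0,0,0,0,0]}'
python3 -m inch '{"fingers":[-1,-1,-1],"travel":[[0,1,0],[0,2,0],[0,2,0]],"turn":[0,0,0]}'
python3 -c "
from h import *
st()"
```

```text
t: 20.25
tool_pos: [0.6408, -0.2137, 0.2027]
tool_rot: [0.504, -0.497, 0.496, -0.503]
force: [-0.4, 0.0, 0.9]
opening: -0.0
t: 20.55
tool_pos: [0.6417, -0.2127, 0.2017]
tool_rot: [-0.503, 0.496, -0.497, 0.503]
force: [0.6, 0.4, -0.2]
opening: 0.0
t 20.6 tcp [ 0.6417 -0.2127  0.2017] jaw 0.0135 tilt 0.000 F [ 0.6  0.4 -0.2] open 0.0000 j7 0.11
```

```bash
python3 -m inch '{"fingers":[-1,-1,-1,-1,-1,-1,-1,-1,-1,-1],"travel":[[0,1.2,0],[5,1.2,0],[10,1.2,0],[15,1.2,0],[20,1.2,0],[25,1.2,0],[29,1.2,0],[32,1.2,0],[35,1.2,0],[35,1.2,0]],"turn":[0,0,0,0,0,0,0,0,0,0]}'
python3 -m inch '{"fingers":[-1,-1,-1,-1],"travel":[[1,0,0],[2,0,0],[3,0,0],[3,0,0]],"turn":[0,0,0,0]}'
python3 -c "
from h import *
st()"
```

```text
t: 21.55
tool_pos: [0.6421, -0.2476, 0.2002]
tool_rot: [-0.503, 0.496, -0.497, 0.503]
force: [0.8, -1.5, 1.9]
opening: -0.0002
t: 21.95
tool_pos: [0.6421, -0.2489, 0.2002]
tool_rot: [-0.503, 0.497, -0.496, 0.504]
force: [-2.4, 7.5, 4.7]
opening: 0.0001
t 21.9 tcp [ 0.6421 -0.2489  0.2002] jaw 0.0150 tilt 0.000 F [-2.4  7.5  4.7] open 0.0001 j7 0.17
```

```bash
python3 -m inch '{"fingers":[-1,-1,-1,-1,-1,-1,-1,-1,-1,-1,-1,-1],"travel":[[1,0,0],[1,-3,0],[1,-6,0],[1,-10,0],[1,-14,0],[1.3,-18,0],[1.7,-22,0],[2.3,-26,0],[3,-30,0],[3.8,-34,0],[4.6,-37,0],[4.6,-37,0]],"turn":[0,0,0,0,0,0,0,0,0,0,0,0]}'
python3 -c "
from h import *
st()"
```

```text
t: 23.15
tool_pos: [0.6422, -0.2537, 0.2372]
tool_rot: [-0.503, 0.497, -0.496, 0.504]
force: [-1.0, 6.6, 0.7]
opening: 0.0
t 23.1 tcp [ 0.6422 -0.2537  0.2372] jaw 0.0148 tilt 0.000 F [-1.   6.6  0.7] open 0.0000 j7 0.18
```

```bash
python3 -m inch '{"fingers":[-1,-1,-1,-1,-1,-1,-1],"travel":[[1,-3,0],[2,-6,0],[3.2,-9,0],[4.5,-12,0],[6,-15,0],[7.2,-17,0],[7.2,-17,0]],"turn":[0,0,0,0,0,0,0]}'
python3 -c "
from h import *
st()"
```

```text
t: 23.85
tool_pos: [0.6423, -0.2608, 0.2542]
tool_rot: [-0.503, 0.497, -0.496, 0.504]
force: [-0.4, 6.9, 1.1]
opening: -0.0001
t 23.9 tcp [ 0.6423 -0.2608  0.2542] jaw 0.0150 tilt 0.000 F [-0.4  6.9  1.1] open -0.0001 j7 0.20
```

```bash
python3 -m inch '{"fingers":[-1,-1,-1,-1,-1],"travel":[[1.7,-2,0],[3.4,-4,0],[5.1,-6.5,0],[6,-7.5,0],[6,-7.5,0]],"turn":[0,0,0,0,0]}'
python3 -c "
from h import *
st()"
```

```text
t: 24.35
tool_pos: [0.6426, -0.2655, 0.262]
tool_rot: [-0.503, 0.497, -0.495, 0.505]
force: [-2.9, 12.9, 5.6]
opening: -0.0003
t 24.4 tcp [ 0.6426 -0.2655  0.262 ] jaw 0.0161 tilt 0.000 F [-2.9 12.9  5.6] open -0.0003 j7 0.21
```

```bash
python3 -m inch '{"fingers":[-1,-1,-1,-1,-1,-1],"travel":[[2,-2,0],[4,-4,0],[6,-6,0],[8,-7.5,0],[10,-9,0],[10,-9,0]],"turn":[0,0,0,0,0,0]}'
python3 -c "
from h import *
st()
c=cap('side'); crop(c,220,100,350,220,6,'side13c.png')"
```

```text
t: 24.95
tool_pos: [0.6432, -0.2734, 0.272]
tool_rot: [-0.503, 0.497, -0.494, 0.506]
force: [-7.2, 22.6, 15.4]
opening: 0.0002
t 24.9 tcp [ 0.6432 -0.2734  0.272 ] jaw 0.0177 tilt 0.000 F [-7.2 22.6 15.4] open 0.0002 j7 0.23
```

View pics/side13c.png

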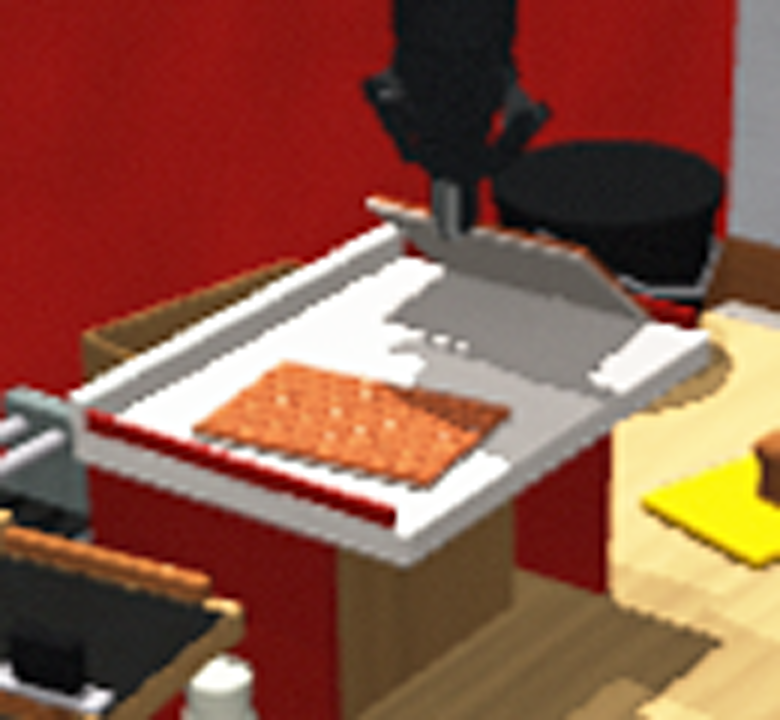

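```bash
python3 -m inch '{"fingers":[-1,-1,-1,-1,-1],"travel":[[1,-2,0],[2,-4.5,0],[3,-7,0],[4,-9,0],[4,-9,0]],"turn":[0,0,0,0,0]}'
python3 -c "
from h import *
st()"
```

```text
t: 25.5
tool_pos: [0.643, -0.2807, 0.2804]
tool_rot: [-0.503, 0.496, -0.496, 0.504]
force: [0.4, 8.8, 6.3]
opening: -0.0003
t 25.5 tcp [ 0.643  -0.2807  0.2804] jaw 0.0152 tilt 0.000 F [0.4 8.8 6.3] open -0.0003 j7 0.23
```

```bash
python3 -m inch '{"fingers":[-1,-1,-1,-1,-1,-1,-1],"travel":[[2.5,-1.8,0],[5,-3.6,0],[7.5,-5.4,0],[10,-7.2,0],[13,-9,0],[16,-10.5,0],[16,-10.5,0]],"turn":[0,0,0,0,0,0,0]}'
python3 -c "
from h import *
st()"
```

```text
t: 26.2
tool_pos: [0.6437, -0.2961, 0.2922]
tool_rot: [-0.503, 0.496, -0.496, 0.505]
force: [-4.2, 12.3, 16.2]
opening: 0.0002
t 26.2 tcp [ 0.6437 -0.2961  0.2922] jaw 0.0157 tilt 0.000 F [-4.2 12.3 16.2] open 0.0002 j7 0.26
```

```bash
python3 -m inch '{"fingers":[-1,-1,-1,-1,-1],"travel":[[2,-2.5,0],[4,-4,0],[6,-5.5,0],[8,-7,0],[8,-7,0]],"turn":[0,0,0,0,0]}'
python3 -c "
from h import *
st()
c=cap('side'); crop(c,260,80,350,180,6,'side14c.png')"
```

```text
t: 26.7
tool_pos: [0.6434, -0.3057, 0.2981]
tool_rot: [-0.503, 0.496, -0.497, 0.504]
force: [1.0, 5.0, 7.0]
opening: 0.0001
t 26.7 tcp [ 0.6434 -0.3057  0.2981] jaw 0.0144 tilt 0.000 F [1. 5. 7.] open 0.0001 j7 0.27
```

View pics/side14c.png

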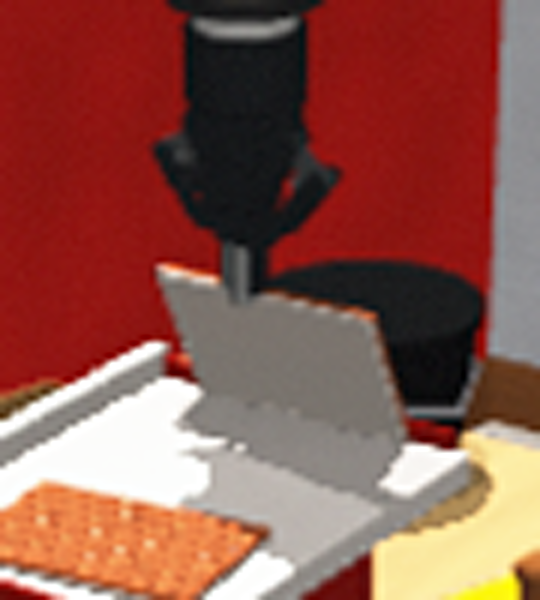

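```bash
python3 -m inch '{"fingers":[-1,-1,-1,-1,-1,-1,-1],"travel":[[2.5,-0.6,0],[5,-1.3,0],[7.5,-2,0],[10,-2.6,0],[13,-3.2,0],[16,-4,0],[16,-4,0]],"turn":[0,0,0,0,0,0,0]}'
python3 -c "
from h import *
st()"
```

```text
t: 27.45
tool_pos: [0.6441, -0.3216, 0.3039]
tool_rot: [-0.503, 0.495, -0.497, 0.504]
force: [-3.1, 8.2, 20.7]
opening: 0.0003
t 27.4 tcp [ 0.6441 -0.3216  0.3039] jaw 0.0146 tilt 0.000 F [-3.1  8.2 20.7] open 0.0003 j7 0.29
```

```bash
python3 -m inch '{"fingers":[-1,-1,-1,-1,-1,-1],"travel":[[2.5,-2.5,0],[5,-4,0],[7.5,-5,0],[10,-5.6,0],[12,-6,0],[12,-6,0]],"turn":[0,0,0,0,0,0]}'
python3 -c "
from h import *
st()"
```

```text
t: 28.05
tool_pos: [0.6429, -0.3346, 0.3067]
tool_rot: [0.504, -0.497, 0.496, -0.503]
force: [0.3, 0.1, 2.6]
opening: -0.0002
t 28.1 tcp [ 0.6429 -0.3346  0.3067] jaw 0.0134 tilt 0.000 F [0.3 0.1 2.6] open -0.0002 j7 0.31
```

```bash
python3 -m inch '{"fingers":[-1,-1,-1,-1,-1],"travel":[[2,-0.5,0],[4,-1,0],[6,-1.5,0],[8,-1.5,0],[8,-1.5,0]],"turn":[0,0,0,0,0]}'
python3 -c "
from h import *
st()
c=cap('side'); crop(c,260,80,350,180,6,'side15c.png')"
```

```text
t: 28.55
tool_pos: [0.6432, -0.3425, 0.3085]
tool_rot: [0.503, -0.497, 0.497, -0.503]
force: [0.1, -0.1, -0.0]
opening: 0.0
t 28.6 tcp [ 0.6432 -0.3425  0.3085] jaw 0.0135 tilt 0.000 F [ 0.1 -0.1 -0. ] open 0.0000 j7 0.32
```

View pics/side15c.png

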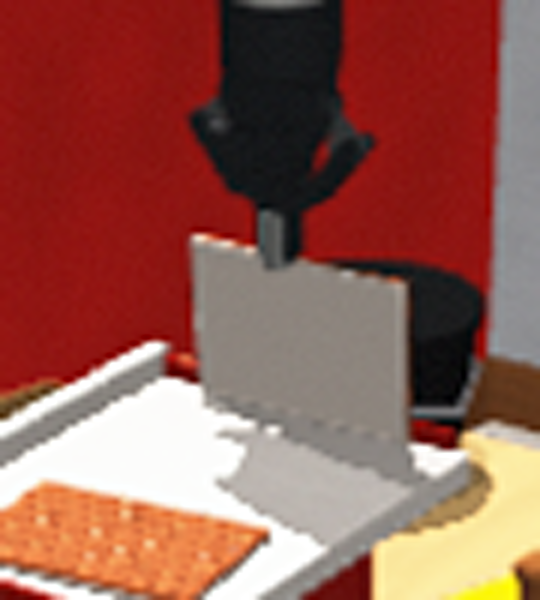

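```bash
python3 -m inch '{"fingers":[-1,-1,-1,-1,-1,-1],"travel":[[-3,0,0],[-8,0,0],[-20,0,0],[-30,-40,0],[-30,-80,0],[-30,-80,0]],"turn":[0,0,0,0,0,0]}'
python3 -c "
from h import *
st()
c=cap('side'); crop(c,260,80,350,180,6,'side16c.png')
W=world(c)
sel=(W[...,2]>.215)&(W[...,2]<.32)&(np.abs(W[...,1]+.36)<.04)&(np.abs(W[...,0]-.64)<.1)
P=W[sel]; print(len(P), P.min(0),P.max(0)); 
for z in(.22,.24,.26,.28,.30): 
    Q=P[np.abs(P[:,2]-z)<.01]; print(z,len(Q),np.median(Q,0).round(4), np.polyfit(Q[:,0],Q[:,1],1).round(4),Q[:,0].min(),Q[:,0].max())
"
```

```text
t: 29.2
tool_pos: [0.6446, -0.3107, 0.3951]
tool_rot: [-0.503, 0.494, -0.499, 0.505]
force: [-0.7, -0.1, 0.4]
opening: -0.0005
t 29.2 tcp [ 0.6446 -0.3107  0.3951] jaw 0.0153 tilt 0.000 F [-0.7 -0.1  0.4] open -0.0005 j7 0.29
822 [ 0.55885754 -0.36824993  0.21512503] [ 0.72611811 -0.33853498  0.31112115]
0.22 128 [ 0.6432 -0.3547  0.2229] [ 0.0204 -0.3681] 0.5588575440047153 0.7236393443854927
0.24 164 [ 0.6333 -0.355   0.2403] [ 0.004  -0.3573] 0.5620089420753744 0.7261181106855064
0.26 172 [ 0.6371 -0.3533  0.2596] [ 0.0219 -0.3673] 0.5608931240946324 0.7206996507060917
0.28 172 [ 0.6351 -0.3515  0.2803] [ 0.0062 -0.3556] 0.5597840212379629 0.7218307225396066
0.3 182 [ 0.636  -0.35    0.3006] [ 0.0277 -0.3681] 0.5607641371493306 0.7227080915804895
```

View pics/side16c.png

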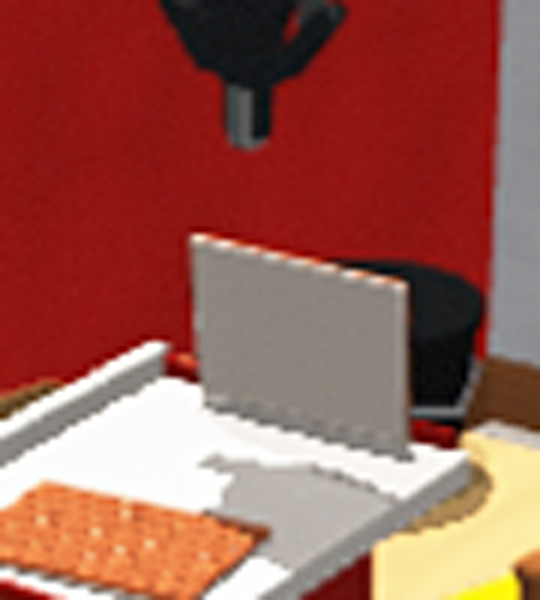

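```bash
python3 -m inch '{"fingers":[1,1,1,1,1,1,1,1,1,1,1,1],"travel":[[0,0,0],[0,-5,0],[0,-5,0],[0,-5,0],[0,-5,0],[0,-5,0],[0,-5,0],[0,-5,0],[0,-5,0],[0,-5,0],[0,-5,0],[0,-5,0]],"turn":[0.14,0.28,0.42,0.56,0.7,0.84,0.98,1.12,1.26,1.4,1.57,1.57]}'
python3 -c "
from h import *
st(); go((.6415,-.361,.37),-1.557)
c=cap('top'); crop(c,260,110,400,225,5,'top16c.png')"
```

```text
t: 30.45
tool_pos: [0.6428, -0.3111, 0.3928]
tool_rot: [-0.005, 0.707, -0.707, 0.004]
force: [0.9, 0.4, 0.3]
opening: 0.0853
t 30.4 tcp [ 0.6428 -0.3111  0.3928] jaw -1.5590 tilt 0.000 F [0.9 0.4 0.3] open 0.0853 j7 -1.20
to (0.6415, -0.361, 0.37) travel [ 1.9 22.8 49.9] turn -0.002
```

View pics/top16c.png

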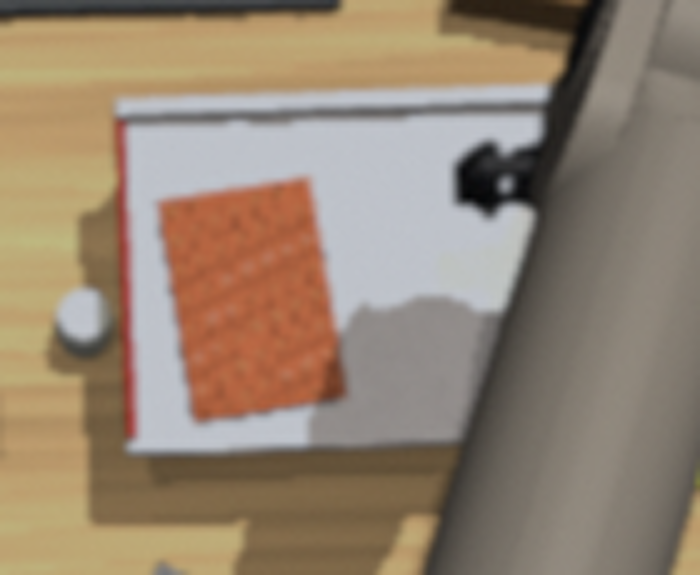

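```bash
python3 -m inch '{"fingers":[1,1,1,1,1,1,1,1],"travel":[[1,0,25],[1,0,48],[1,0,48],[1,30,48],[1,65,48],[1,95,48],[1,115,48],[1,115,48]],"turn":[0,0,0,0,0,0,0,0]}'
python3 -c "
from h import *
st()
c=cap('side'); crop(c,260,80,350,180,6,'side17c.png')"
```

```text
t: 31.3
tool_pos: [0.6415, -0.3587, 0.2751]
tool_rot: [-0.008, 0.708, -0.706, 0.005]
force: [0.0, 0.1, -0.4]
opening: 0.0856
t 31.3 tcp [ 0.6415 -0.3587  0.2751] jaw -1.5523 tilt 0.000 F [ 0.   0.1 -0.4] open 0.0856 j7 -1.13
```

View pics/side17c.png

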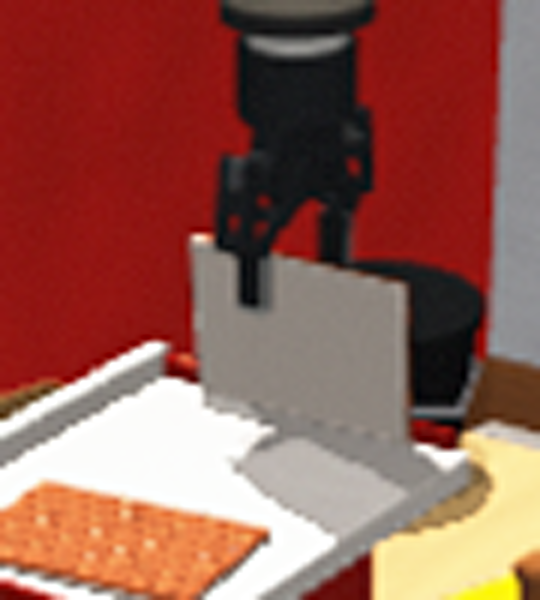

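```bash
python3 -m inch '{"fingers":[-0.4,-0.6,-0.8,-1,-1,-1,-1,-1,-1,-1,-1],"travel":[[0,0,0],[0,0,0],[0,0,0],[0,0,0],[0,0,0],[0,0,0],[0,0,0],[0,0,0],[0,0,0],[0,0,0],[0,0,0]],"turn":[0,0,0,0,0,0,0,0,0,0,0]}' 50
python3 -m inch '{"fingers":[-1,-1,-1,-1,-1,-1],"travel":[[0,-5,0],[0,-20,0],[0,-50,0],[0,-90,0],[0,-100,0],[0,-100,0]],"turn":[0,0,0,0,0,0]}'
python3 -c "
from h import *
st()
c=cap('side'); crop(c,220,40,350,180,5,'side18c.png')"
```

```text
t: 32.45
tool_pos: [0.6428, -0.3603, 0.2791]
tool_rot: [0.005, -0.707, 0.707, -0.005]
force: [-0.3, -0.5, 5.9]
opening: 0.0083
t: 33.05
tool_pos: [0.6431, -0.3602, 0.3811]
tool_rot: [0.004, -0.707, 0.708, -0.006]
force: [-0.5, -0.3, -3.9]
opening: 0.0086
t 33.0 tcp [ 0.6431 -0.3602  0.3811] jaw -1.5560 tilt 0.000 F [-0.5 -0.3 -3.9] open 0.0086 j7 -1.13
```

View pics/side18c.png

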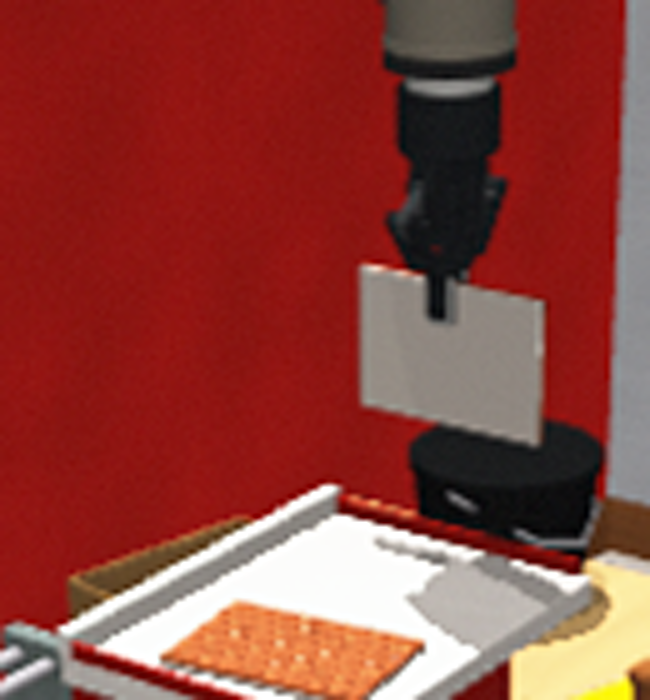

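```bash
python3 -c "
from h import *
o=np.array([.5196,.2111]);a=.1265;E=np.array([[np.cos(a),np.sin(a)],[-np.sin(a),np.cos(a)]])
p=o+np.array([.062,-.018])@E; print(p)
st(); go((*p,.40),-1.444)"
```

```text
[0.58337552 0.20106593]
t 33.1 tcp [ 0.6426 -0.36    0.3788] jaw -1.5560 tilt 0.000 F [ 0.  -0.2 -3.9] open 0.0081 j7 -1.13
to (np.float64(0.5833755234198277), np.float64(0.2010659274206827), 0.4) travel [  50.9  -21.2 -561.9] turn -0.112
```

```bash
python3 -m inch '{"fingers":[-1,-1,-1,-1,-1,-1,-1,-1,-1,-1,-1,-1],"travel":[[2,-10,-20],[6,-21,-50],[10,-21,-90],[15,-21,-135],[20,-21,-180],[24,-21,-225],[28,-21,-270],[32,-21,-315],[36,-21,-360],[41,-21,-405],[45,-21,-450],[48,-21,-490]],"turn":[0,-0.01,-0.02,-0.03,-0.04,-0.05,-0.06,-0.07,-0.08,-0.09,-0.1,-0.112]}'
python3 -c "
from h import *
st(); go((.5834,.2011,.40),-1.444)"
```

```text
t: 34.3
tool_pos: [0.5858, 0.1318, 0.3984]
tool_rot: [0.046, -0.706, 0.706, -0.045]
force: [1.0, -0.7, -4.1]
opening: 0.0079
t 34.3 tcp [0.5858 0.1318 0.3984] jaw -1.4422 tilt 0.000 F [ 1.  -0.7 -4.1] open 0.0079 j7 -1.82
to (0.5834, 0.2011, 0.4) travel [ -6.5  -1.6 -69. ] turn 0.002
```

```bash
python3 -m inch '{"fingers":[-1,-1,-1,-1,-1,-1],"travel":[[-2,0,-25],[-4,0,-50],[-6,0,-69],[-6,0,-69],[-6,50,-69],[-6,50,-69]],"turn":[0,0,0,0,0,0]}'
python3 -c "
from h import *
st(); go((.5834,.2011,.285),-1.444)
c=cap('side'); crop(c,140,120,350,290,3.5,'side19c.png')
c=cap('top'); crop(c,140,110,300,225,4.5,'top19c.png')"
```

```text
t: 34.9
tool_pos: [0.5818, 0.1969, 0.3431]
tool_rot: [0.048, -0.704, 0.707, -0.042]
force: [-1.6, -1.0, -4.8]
opening: 0.0081
t 34.9 tcp [0.5818 0.1969 0.3431] jaw -1.4439 tilt 0.000 F [-1.6 -1.  -4.8] open 0.0081 j7 -1.94
to (0.5834, 0.2011, 0.285) travel [-2.7 58.  -4.2] turn 0.000
```

View pics/side19c.png

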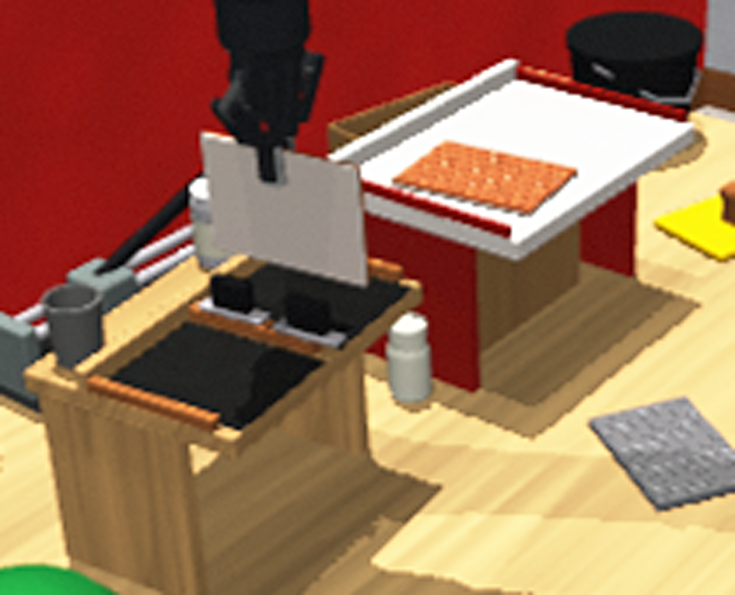

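View pics/top19c.png

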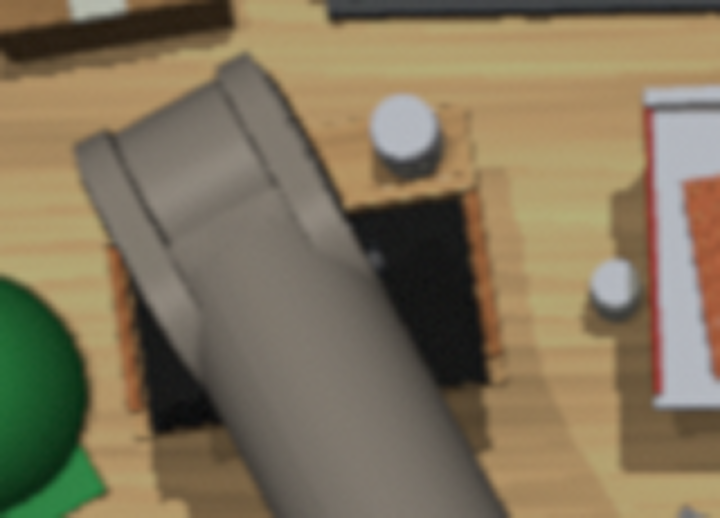

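```bash
python3 -c "
from h import *
o=np.array([.5196,.2111]);a=.1265;E=np.array([[np.cos(a),np.sin(a)],[-np.sin(a),np.cos(a)]])
st()
c=cap('side'); W=world(c); r=(W[...,:2]-o)@E.T
sel=(W[...,2]>.268)&(W[...,2]<.385)&(np.abs(r[...,1]+.018)<.03)&(np.abs(r[...,0]-.07)<.13)
P=r[sel]; z=W[...,2][sel]; print(len(P))
for zz in(.28,.3,.32,.34): 
    Q=P[np.abs(z-zz)<.008]; print(zz,np.percentile(Q[:,0],[1,50,99]).round(4),np.median(Q[:,1]).round(4),np.polyfit(Q[:,0],Q[:,1],1).round(3))
print('z',z.min(),z.max())
sel=(W[...,2]>.24)&(W[...,2]<.256)&(np.abs(r[...,1])<.03); print('fins',np.percentile(r[sel],[2,98],axis=0))
print('tcp rack',(ctrl.state()['tool_pos'][:2]-o)@E.T)"
```

```text
t 35.0 tcp [0.584  0.1977 0.3489] jaw -1.4444 tilt 0.000 F [ 0.2  0.5 -3.3] open 0.0082 j7 -1.94
1520
0.28 [-0.019   0.0546  0.1394] -0.0147 [-0.002 -0.015]
0.3 [-0.0196  0.061   0.1367] -0.0144 [ 0.007 -0.015]
0.32 [-0.019   0.057   0.1382] -0.0143 [ 0.003 -0.014]
0.34 [-0.0192  0.0502  0.1374] -0.0143 [ 0.012 -0.015]
z 0.26809661247922334 0.38496460115192166
fins [[ 0.00582044 -0.02787382]
 [ 1.14251261  0.01474768]]
tcp rack [ 0.06296138 -0.02109583]
```

```bash
python3 -m inch '{"fingers":[-1,-1,-1,-1,-1],"travel":[[-4,20,-1],[-4,45,-1],[-4,60,-1],[-4,66,-1],[-4,66,-1]],"turn":[0,0,0,0,0]}'
python3 -m inch '{"fingers":[-1,-1,-1],"travel":[[0,1,0],[0,2,0],[0,2,0]],"turn":[0,0,0]}'
python3 -m inch '{"fingers":[-1,-1,-1],"travel":[[0,1,0],[0,2,0],[0,2,0]],"turn":[0,0,0]}'
```

```text
t: 35.55
tool_pos: [0.5886, 0.1998, 0.284]
tool_rot: [-0.045, 0.706, -0.706, 0.045]
force: [-0.3, -0.2, -3.5]
opening: 0.0083
t: 35.85
tool_pos: [0.5887, 0.2, 0.2822]
tool_rot: [-0.045, 0.706, -0.706, 0.045]
force: [0.2, -0.6, -3.5]
opening: 0.0084
t: 36.15
tool_pos: [0.5885, 0.1999, 0.2795]
tool_rot: [0.045, -0.706, 0.706, -0.045]
force: [-0.7, -0.6, -3.5]
opening: 0.008
```

```bash
python3 -m inch '{"fingers":[-1,-1,-1],"travel":[[0,1,0],[0,1.5,0],[0,1.5,0]],"turn":[0,0,0]}'
python3 -m inch '{"fingers":[-1,-1,-1],"travel":[[0,1,0],[0,1,0],[0,1,0]],"turn":[0,0,0]}'
```

```text
t: 36.45
tool_pos: [0.5886, 0.2, 0.279]
tool_rot: [-0.045, 0.706, -0.706, 0.045]
force: [-4.6, -1.4, 6.9]
opening: 0.0079
t: 36.75
tool_pos: [0.5886, 0.2001, 0.279]
tool_rot: [-0.044, 0.706, -0.706, 0.045]
force: [-7.1, -2.7, 16.0]
opening: 0.0076
```

```bash
python3 -m inch '{"fingers":[-1,-1,-1,-1,-1,-1,-1],"travel":[[0,-4,0],[0,-4,-2],[0,-4,-4],[0,-4,-4],[0,-2,-4],[0,-1,-4],[0,-1,-4]],"turn":[0,0,0,0,0,0,0]}'
python3 -c "
from h import *
st()"
```

```text
t: 37.45
tool_pos: [0.588, 0.2041, 0.279]
tool_rot: [-0.045, 0.706, -0.706, 0.045]
force: [-5.0, -0.5, 9.0]
opening: 0.0083
t 37.5 tcp [0.588  0.2041 0.279 ] jaw -1.4439 tilt 0.000 F [-5.  -0.5  9. ] open 0.0083 j7 -1.96
```

```bash
python3 -m inch '{"fingers":[-1,-0.8,-0.6,-0.4,-0.4,-0.4],"travel":[[0,-1.5,0],[0,-1.5,0],[0,-1.5,0],[0,-1.5,0],[0,-1.5,0],[0,-1.5,0]],"turn":[0,0,0,0,0,0]}'
python3 -c "
from h import *
st()
c=cap('side'); crop(c,180,130,300,250,6,'side20c.png')"
```

```text
t: 38.05
tool_pos: [0.588, 0.2039, 0.2797]
tool_rot: [-0.045, 0.706, -0.706, 0.045]
force: [0.7, -0.3, 0.6]
opening: 0.0257
t 38.0 tcp [0.588  0.2039 0.2797] jaw -1.4441 tilt 0.000 F [ 0.7 -0.3  0.6] open 0.0257 j7 -1.96
```

View pics/side20c.png

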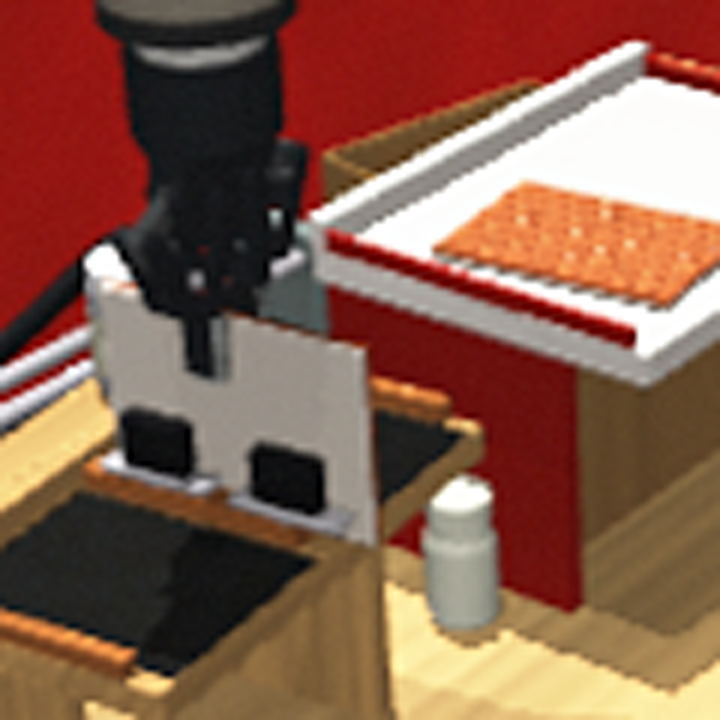

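```bash
python3 -m inch '{"fingers":[-0.4,-0.4,-0.4,-0.4,-0.4,-0.4,-0.4,-0.4,-0.4,-0.4],"travel":[[0,0,3],[0,0,6],[0,0,8],[0,0,10],[0,0,12],[0,0,14],[0,0,16],[0,0,18],[0,0,19],[0,0,19]],"turn":[0,0,0,0,0,0,0,0,0,0]}'
python3 -c "
from h import *
st()
c=cap('side'); crop(c,180,130,300,250,6,'side21c.png')"
```

```text
t: 39.1
tool_pos: [0.5904, 0.1848, 0.2796]
tool_rot: [0.045, -0.706, 0.706, -0.045]
force: [0.1, 0.5, -0.1]
opening: 0.0256
t 39.1 tcp [0.5904 0.1848 0.2796] jaw -1.4444 tilt 0.000 F [ 0.1  0.5 -0.1] open 0.0256 j7 -1.93
```

View pics/side21c.png

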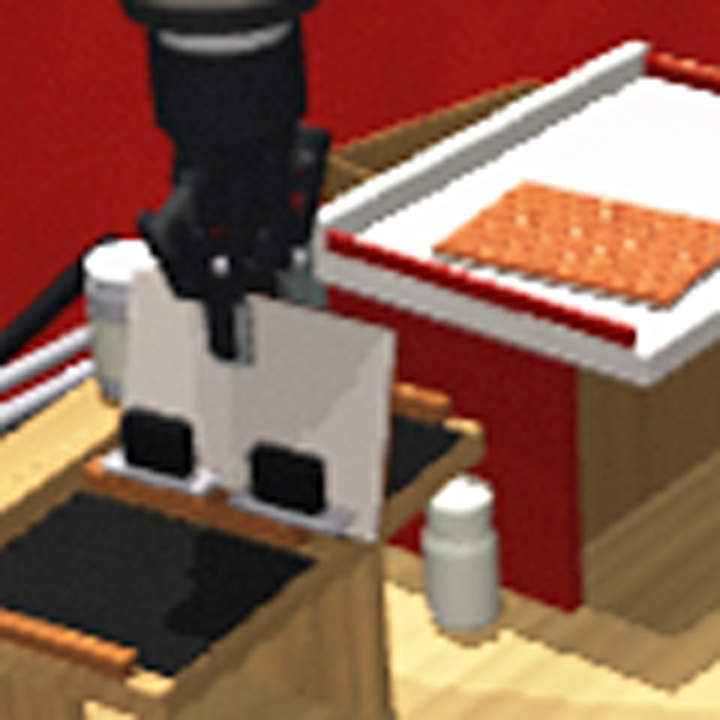

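```bash
python3 -m inch '{"fingers":[-0.3,-0.2,-0.1,0,0.06,0.15,0.25,0.33,0.41,0.41],"travel":[[0,1,4],[0,2,8],[0,3,12],[0,4,15],[0,5,18],[0,9,22],[0,13,26],[0,18,30],[0,23,33],[0,23,33]],"turn":[0,0,0,0,0,0,0,0,0,0]}'
python3 -c "
from h import *
st()
c=cap('side'); crop(c,180,130,300,250,6,'side22c.png')"
```

```text
t: 40.15
tool_pos: [0.5944, 0.1514, 0.2557]
tool_rot: [0.045, -0.706, 0.706, -0.044]
force: [0.6, -2.7, -1.0]
opening: 0.0605
t 40.1 tcp [0.5944 0.1514 0.2557] jaw -1.4449 tilt 0.000 F [ 0.6 -2.7 -1. ] open 0.0605 j7 -1.88
```

View pics/side22c.png

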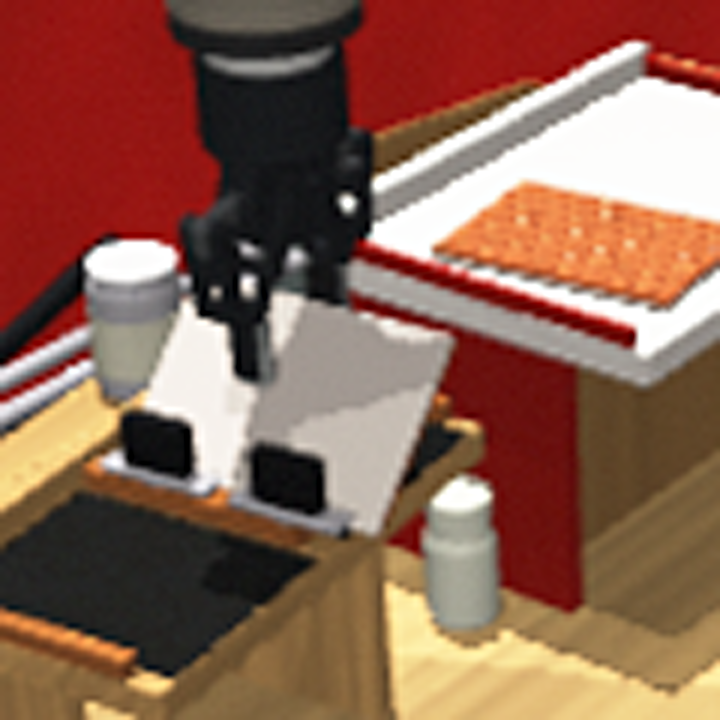

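```bash
python3 -m inch '{"fingers":[0.5,0.6,0.7,0.8,0.88,0.94,1,1,1],"travel":[[0,5,1.5],[0,11,3],[0,16,5],[0,21,6],[0,26,7.5],[0,31,9.5],[0,36,11],[0,40,13],[0,40,13]],"turn":[0,0,0,0,0,0,0,0,0]}'
python3 -c "
from h import *
st()
c=cap('side'); crop(c,180,130,300,250,6,'side23c.png')"
```

```text
t: 41.1
tool_pos: [0.596, 0.139, 0.216]
tool_rot: [0.045, -0.706, 0.706, -0.044]
force: [0.2, 0.1, 0.9]
opening: 0.0852
t 41.1 tcp [0.596 0.139 0.216] jaw -1.4444 tilt 0.000 F [0.2 0.1 0.9] open 0.0852 j7 -1.87
```

View pics/side23c.png

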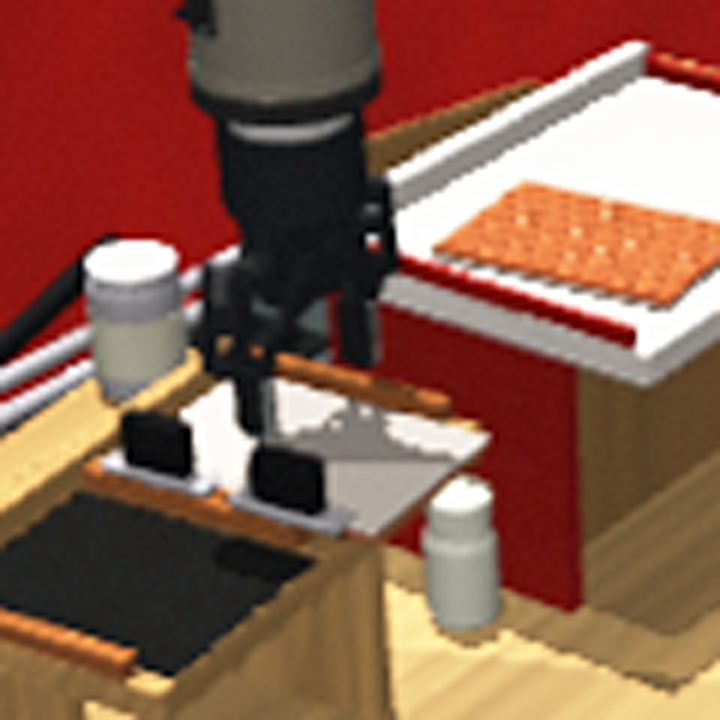

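```bash
python3 -m inch '{"fingers":[1,1,1,-1,-1,-1],"travel":[[0,-15,0],[0,-50,0],[0,-90,0],[0,-90,0],[0,-90,0],[0,-90,0]],"turn":[0,0,0,0,0,0]}'
python3 -c "
from h import *
o=np.array([.5196,.2111]);a=.1265;E=np.array([[np.cos(a),np.sin(a)],[-np.sin(a),np.cos(a)]])
st(); p=o+np.array([-.05,-.074])@E; go((*p,.30),-1.444)
c=cap('side'); crop(c,140,120,350,290,3.5,'side24c.png'); W=world(c); r=(W[...,:2]-o)@E.T
sel=(np.abs(W[...,2]-.209)<.012)&(r[...,1]<-.025)&(r[...,1]>-.125)&(r[...,0]>-.05)&(r[...,0]<.16)
hsv=cv2.cvtColor(c['pixels'],cv2.COLOR_RGB2HSV); sel&=(hsv[...,1]<50)&(hsv[...,2]>90)
print(sel.sum(),np.percentile(r[sel],[1,50,99],axis=0).round(4),np.median(W[sel][:,2]))"
```

```text
t: 41.75
tool_pos: [0.5959, 0.1394, 0.3066]
tool_rot: [0.045, -0.706, 0.706, -0.045]
force: [-0.8, -0.6, 0.3]
opening: 0.0438
t 41.8 tcp [0.5959 0.1394 0.3066] jaw -1.4439 tilt 0.000 F [-0.8 -0.6  0.3] open 0.0438 j7 -1.85
to (np.float64(0.4793355768422387), np.float64(0.13138314966224057), 0.3) travel [116.6   6.6  -6.8] turn 0.000
628 [[-0.0151 -0.1198]
 [ 0.0531 -0.0785]
 [ 0.1426 -0.0266]] 0.207418182684728
```

View pics/side24c.png

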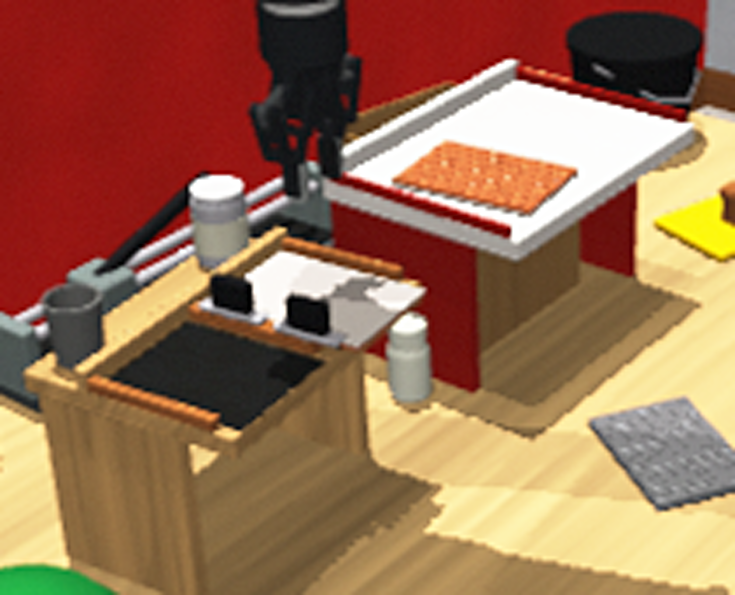

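```bash
python3 -m inch '{"fingers":[-1,-1,-1,-1,-1,-1,-1,-1],"travel":[[40,0,-2],[80,0,-5],[117,0,-7],[117,0,-7],[117,45,-7],[117,85,-7],[117,103,-7],[117,103,-7]],"turn":[0,0,0,0,0,0,0,0]}'
python3 -m inch '{"fingers":[-1,-1,-1,-1,-1,-1,-1,-1],"travel":[[-8,0,0],[-16,0,0],[-20,0,0],[-22,0,0],[-24,0,0],[-26,0,0],[-28,0,0],[-28,0,0]],"turn":[0,0,0,0,0,0,0,0]}'
python3 -c "
from h import *
o=np.array([.5196,.2111]);a=.1265;E=np.array([[np.cos(a),np.sin(a)],[-np.sin(a),np.cos(a)]])
st(); print((ctrl.state()['tool_pos'][:2]-o)@E.T)"
```

```text
t: 42.6
tool_pos: [0.4777, 0.1309, 0.2008]
tool_rot: [0.047, -0.705, 0.706, -0.043]
force: [-0.4, -0.0, 0.1]
opening: 0.0
t: 43.4
tool_pos: [0.5073, 0.1351, 0.2037]
tool_rot: [-0.045, 0.706, -0.706, 0.045]
force: [-1.2, -0.1, 0.7]
opening: 0.0
t 43.4 tcp [0.5073 0.1351 0.2037] jaw -1.4441 tilt 0.000 F [-1.2 -0.1  0.7] open 0.0000 j7 -1.90
[-0.02182244 -0.07382013]
```

```bash
python3 -m inch '{"fingers":[-1,-1,-1,-1],"travel":[[-1,0,0],[-2,0,0],[-2,0,0],[-2,0,0]],"turn":[0,0,0,0]}'
python3 -m inch '{"fingers":[-1,-1,-1,-1],"travel":[[-1,0,0],[-2,0,0],[-2,0,0],[-2,0,0]],"turn":[0,0,0,0]}'
python3 -c "
from h import *
o=np.array([.5196,.2111]);a=.1265;E=np.array([[np.cos(a),np.sin(a)],[-np.sin(a),np.cos(a)]])
st(); print((ctrl.state()['tool_pos'][:2]-o)@E.T)"
```

```text
t: 43.8
tool_pos: [0.5085, 0.1352, 0.2035]
tool_rot: [0.045, -0.706, 0.706, -0.044]
force: [-5.7, -0.5, 2.9]
opening: -0.0002
t: 44.2
tool_pos: [0.5088, 0.1352, 0.2032]
tool_rot: [0.046, -0.705, 0.706, -0.043]
force: [-18.1, -2.4, 9.4]
opening: 0.0001
t 44.2 tcp [0.5088 0.1352 0.2032] jaw -1.4438 tilt 0.000 F [-18.1  -2.4   9.4] open 0.0001 j7 -1.90
[-0.02031086 -0.07388943]
```

```bash
python3 -m inch '{"fingers":[-1,-1,-1,-1,-1,-1],"travel":[[15,0,0],[30,0,0],[30,-50,0],[30,-100,0],[30,-150,0],[30,-150,0]],"turn":[0,0,0,0,0,0]}'
python3 -c "
from h import *
st(); go((.63,-.22,.37),.0135)
c=cap('top'); W=world(c); m=tilemask(c); n,l,s,ce=cv2.connectedComponentsWithStats(m)
for i in range(1,n):
    if s[i,4]>800:
        cn=cv2.findContours((l==i).astype(np.uint8),0,1)[0][0]; b=cv2.boxPoints(cv2.minAreaRect(cn)); B=np.array([ray(c,*q,.209)[:2] for q in b]); print(B.round(4).tolist(),B.mean(0))
crop(c,140,110,400,225,3,'top25c.png')"
```

```text
t: 44.8
tool_pos: [0.4836, 0.1328, 0.3604]
tool_rot: [-0.041, 0.707, -0.705, 0.048]
force: [0.4, 0.1, -0.2]
opening: -0.0003
t 44.8 tcp [0.4836 0.1328 0.3604] jaw -1.4442 tilt 0.000 F [ 0.4  0.1 -0.2] open -0.0003 j7 -1.86
to (0.63, -0.22, 0.37) travel [-100.8   -9.2  368.4] turn -1.458
[[0.6878, -0.0747], [0.7029, -0.1763], [0.5517, -0.1962], [0.537, -0.0955]] [ 0.61984298 -0.1356719 ]
```

View pics/top25c.png

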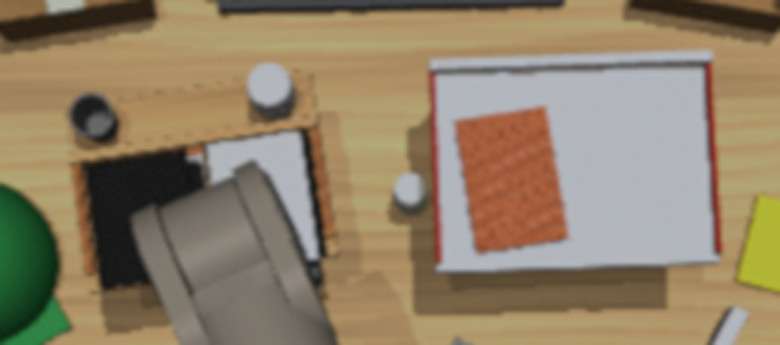

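```bash
python3 -m inch '{"fingers":[-1,-1,-1,-1,-1,-1,-1,-1,-1,-1,-1,-1],"travel":[[-10,0,34],[-20,0,68],[-30,0,102],[-40,0,136],[-50,0,170],[-60,0,205],[-70,0,240],[-80,0,275],[-90,0,310],[-95,0,345],[-95,0,368],[-95,0,368]],"turn":[-0.13,-0.26,-0.39,-0.52,-0.65,-0.78,-0.91,-1.04,-1.17,-1.3,-1.43,-1.458]}'
python3 -c "
from h import *
st(); go((.622,-.212,.2045),.0135)"
```

```text
t: 46.05
tool_pos: [0.6214, -0.2254, 0.3517]
tool_rot: [0.504, -0.497, 0.496, -0.503]
force: [-0.3, 0.6, -0.9]
opening: 0.0
t 46.0 tcp [ 0.6214 -0.2254  0.3517] jaw 0.0141 tilt 0.000 F [-0.3  0.6 -0.9] open 0.0000 j7 0.22
to (0.622, -0.212, 0.2045) travel [-13.5 147.1   1.1] turn 0.001
```

```bash
python3 -m inch '{"fingers":[-1,-1,-1,-1,-1,-1],"travel":[[-4,40,0],[-8,90,1],[-8,130,1],[-8,147,1],[-8,147,1],[-8,147,1]],"turn":[0,0,0,0,0,0]}'
python3 -c "
from h import *
st()"
python3 -m inch '{"fingers":[-1,-1,-1,-1],"travel":[[0,1,0],[0,2,0],[0,2,0],[0,2,0]],"turn":[0,0,0,0]}'
```

```text
t: 46.65
tool_pos: [0.6228, -0.2127, 0.2062]
tool_rot: [0.504, -0.497, 0.496, -0.503]
force: [0.3, -0.2, 0.7]
opening: -0.0001
t 46.6 tcp [ 0.6228 -0.2127  0.2062] jaw 0.0139 tilt 0.000 F [ 0.3 -0.2  0.7] open -0.0001 j7 0.18
t: 47.05
tool_pos: [0.623, -0.2133, 0.205]
tool_rot: [-0.503, 0.496, -0.497, 0.504]
force: [0.4, -0.3, 0.4]
opening: -0.0004
```

```bash
python3 -m inch '{"fingers":[-1,-1,-1,-1],"travel":[[0,2,0],[0,4,0],[0,4,0],[0,4,0]],"turn":[0,0,0,0]}'
python3 -m inch '{"fingers":[-1,-1,-1],"travel":[[0,1,0],[0,1,0],[0,1,0]],"turn":[0,0,0]}'
```

```text
t: 47.45
tool_pos: [0.6228, -0.2132, 0.2005]
tool_rot: [0.503, -0.497, 0.496, -0.503]
force: [-0.0, 0.1, -0.6]
opening: -0.0002
t: 47.75
tool_pos: [0.623, -0.2133, 0.2002]
tool_rot: [-0.503, 0.496, -0.497, 0.504]
force: [-2.4, 0.6, 5.9]
opening: -0.0003
```

```bash
python3 -m inch '{"fingers":[-1,-1,-1,-1,-1,-1,-1,-1,-1,-1,-1],"travel":[[0,-0.7,0],[-5,-0.7,0],[-10,-0.7,0],[-14,-0.7,0],[-18,-0.7,0],[-22,-0.7,0],[-26,-0.7,0],[-30,-0.7,0],[-34,-0.7,0],[-37,-0.7,0],[-37,-0.7,0]],"turn":[0,0,0,0,0,0,0,0,0,0,0]}'
python3 -m inch '{"fingers":[-1,-1,-1,-1],"travel":[[-1,0,0],[-2,0,0],[-3,0,0],[-3,0,0]],"turn":[0,0,0,0]}'
```

```text
t: 48.85
tool_pos: [0.6224, -0.1757, 0.2004]
tool_rot: [-0.504, 0.496, -0.496, 0.504]
force: [-0.3, -0.0, 0.9]
opening: 0.0002
t: 49.25
tool_pos: [0.6223, -0.1733, 0.2003]
tool_rot: [0.503, -0.497, 0.496, -0.503]
force: [-1.4, -1.6, -0.0]
opening: -0.0003
```

```bash
python3 -m inch '{"fingers":[-1,-1,-1,-1],"travel":[[-1,0,0],[-2,0,0],[-2,0,0],[-2,0,0]],"turn":[0,0,0,0]}'
python3 -m inch '{"fingers":[-1,-1,-1,-1],"travel":[[-1,0,0],[-2,0,0],[-2,0,0],[-2,0,0]],"turn":[0,0,0,0]}'
python3 -c "
from h import *
st()
c=cap('side'); crop(c,220,100,350,220,6,'side26c.png')"
```

```text
t: 49.65
tool_pos: [0.6222, -0.1729, 0.2003]
tool_rot: [0.503, -0.496, 0.497, -0.503]
force: [-0.2, -9.4, -0.7]
opening: 0.0002
t: 50.05
tool_pos: [0.6222, -0.1728, 0.2005]
tool_rot: [0.503, -0.496, 0.498, -0.502]
force: [0.8, -17.5, -1.8]
opening: -0.0002
t 50.0 tcp [ 0.6222 -0.1728  0.2005] jaw 0.0112 tilt 0.000 F [  0.8 -17.5  -1.8] open -0.0002 j7 0.11
```

View pics/side26c.png

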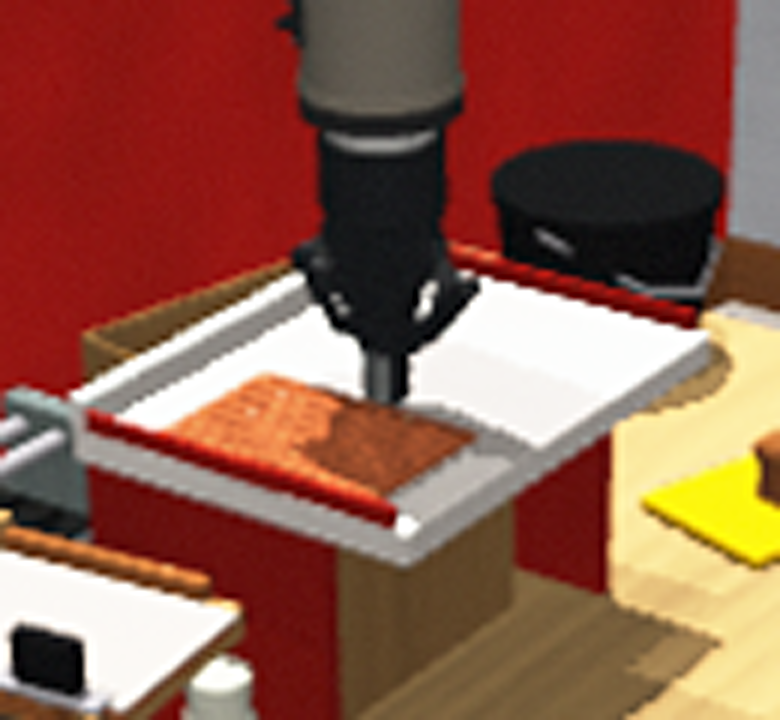

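```bash
python3 -m inch '{"fingers":[-1,-1,-1,-1,-1,-1,-1,-1,-1,-1,-1,-1],"travel":[[1,0,0],[1,-3,0],[1,-6,0],[1,-10,0],[1,-14,0],[0.7,-18,0],[0.3,-22,0],[-0.3,-26,0],[-1,-30,0],[-1.8,-34,0],[-2.6,-37,0],[-2.6,-37,0]],"turn":[0,0,0,0,0,0,0,0,0,0,0,0]}'
python3 -c "
from h import *
st()"
```

```text
t: 51.3
tool_pos: [0.6223, -0.1678, 0.2379]
tool_rot: [0.503, -0.496, 0.497, -0.503]
force: [-0.9, -6.9, 1.1]
opening: 0.0001
t 51.3 tcp [ 0.6223 -0.1678  0.2379] jaw 0.0130 tilt 0.000 F [-0.9 -6.9  1.1] open 0.0001 j7 0.12
```

```bash
python3 -m inch '{"fingers":[-1,-1,-1,-1,-1,-1,-1],"travel":[[-1,-3,0],[-2,-6,0],[-3.2,-9,0],[-4.5,-12,0],[-6,-15,0],[-7.2,-17,0],[-7.2,-17,0]],"turn":[0,0,0,0,0,0,0]}'
python3 -m inch '{"fingers":[-1,-1,-1,-1,-1],"travel":[[-1.7,-2,0],[-3.4,-4,0],[-5.1,-6.5,0],[-6,-7.5,0],[-6,-7.5,0]],"turn":[0,0,0,0,0]}'
python3 -c "
from h import *
st()"
```

```text
t: 52.0
tool_pos: [0.6223, -0.1606, 0.255]
tool_rot: [0.503, -0.496, 0.497, -0.503]
force: [-1.1, -7.0, 2.2]
opening: -0.0
t: 52.5
tool_pos: [0.6222, -0.1557, 0.2628]
tool_rot: [0.503, -0.496, 0.498, -0.503]
force: [-0.8, -11.9, 6.1]
opening: -0.0002
t 52.5 tcp [ 0.6222 -0.1557  0.2628] jaw 0.0121 tilt 0.000 F [ -0.8 -11.9   6.1] open -0.0002 j7 0.10
```

```bash
python3 -m inch '{"fingers":[-1,-1,-1,-1,-1,-1,-1,-1],"travel":[[-2,-2.4,0],[-4,-4.8,0],[-6,-7.2,0],[-8,-9.7,0],[-10,-12.3,0],[-12,-15,0],[-14,-18,0],[-14,-18,0]],"turn":[0,0,0,0,0,0,0,0]}'
python3 -c "
from h import *
st()"
```

```text
t: 53.3
tool_pos: [0.6222, -0.1406, 0.2811]
tool_rot: [-0.503, 0.496, -0.498, 0.503]
force: [-1.4, -8.3, 6.5]
opening: -0.0001
t 53.3 tcp [ 0.6222 -0.1406  0.2811] jaw 0.0130 tilt 0.000 F [-1.4 -8.3  6.5] open -0.0001 j7 0.08
```

```bash
python3 -m inch '{"fingers":[-1,-1,-1,-1,-1,-1,-1],"travel":[[-2.5,-2,0],[-5,-4,0],[-7.5,-6,0],[-10,-8,0],[-13,-10,0],[-16,-11.5,0],[-16,-11.5,0]],"turn":[0,0,0,0,0,0,0]}'
python3 -m inch '{"fingers":[-1,-1,-1,-1,-1],"travel":[[-2,-2,0],[-4,-3.5,0],[-6,-5,0],[-8,-6.2,0],[-8,-6.2,0]],"turn":[0,0,0,0,0]}'
python3 -c "
from h import *
st()"
```

```text
t: 54.0
tool_pos: [0.6223, -0.1247, 0.2931]
tool_rot: [-0.503, 0.496, -0.498, 0.503]
force: [-2.2, -8.2, 12.6]
opening: 0.0004
t: 54.5
tool_pos: [0.622, -0.1155, 0.2985]
tool_rot: [-0.503, 0.496, -0.497, 0.504]
force: [-0.7, -4.1, 5.5]
opening: -0.0001
t 54.5 tcp [ 0.622  -0.1155  0.2985] jaw 0.0139 tilt 0.000 F [-0.7 -4.1  5.5] open -0.0001 j7 0.04
```

```bash
python3 -m inch '{"fingers":[-1,-1,-1,-1,-1,-1,-1],"travel":[[-2.5,-0.8,0],[-5,-1.6,0],[-7.5,-2.4,0],[-10,-3.2,0],[-13,-4.2,0],[-16,-5.2,0],[-16,-5.2,0]],"turn":[0,0,0,0,0,0,0]}'
python3 -m inch '{"fingers":[-1,-1,-1,-1,-1,-1],"travel":[[-2.5,-2,0],[-5,-3,0],[-7.5,-4,0],[-10,-4.6,0],[-12,-5,0],[-12,-5,0]],"turn":[0,0,0,0,0,0]}'
python3 -c "
from h import *
st()"
```

```text
t: 55.2
tool_pos: [0.622, -0.0995, 0.3044]
tool_rot: [-0.503, 0.496, -0.497, 0.504]
force: [-1.1, -3.8, 12.4]
opening: 0.0002
t: 55.8
tool_pos: [0.621, -0.0869, 0.3075]
tool_rot: [0.504, -0.497, 0.496, -0.504]
force: [-0.3, 0.5, 0.9]
opening: 0.0
t 55.8 tcp [ 0.621  -0.0869  0.3075] jaw 0.0145 tilt 0.000 F [-0.3  0.5  0.9] open 0.0000 j7 -0.01
```

```bash
python3 -m inch '{"fingers":[-1,-1,-1,-1,-1],"travel":[[-2,-0.5,0],[-4,-1,0],[-6,-1.2,0],[-8,-1.2,0],[-8,-1.2,0]],"turn":[0,0,0,0,0]}'
python3 -c "
from h import *
st()
c=cap('side'); crop(c,220,60,350,200,5,'side27c.png')"
```

```text
t: 56.3
tool_pos: [0.621, -0.079, 0.3089]
tool_rot: [-0.504, 0.496, -0.496, 0.504]
force: [0.9, -0.0, -0.2]
opening: -0.0001
t 56.3 tcp [ 0.621  -0.079   0.3089] jaw 0.0144 tilt 0.000 F [ 0.9 -0.  -0.2] open -0.0001 j7 -0.02
```

View pics/side27c.png

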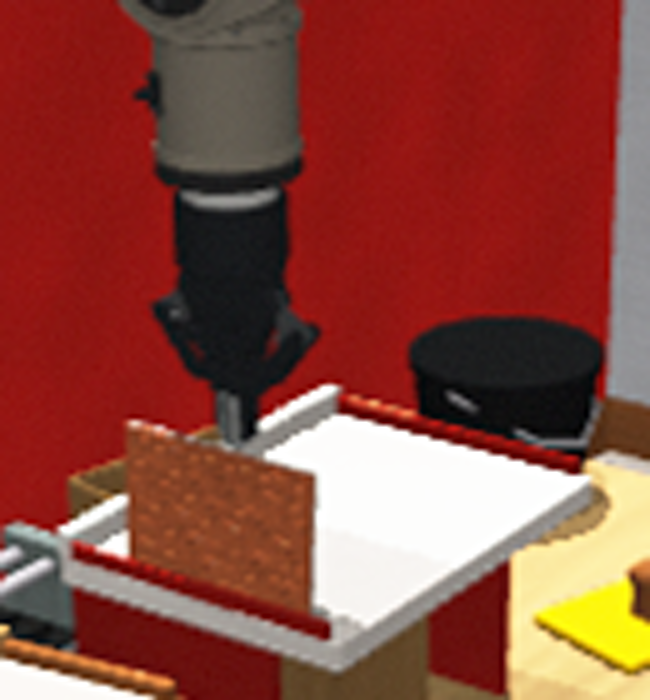

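```bash
python3 -m inch '{"fingers":[-1,-1,-1,-1,-1,-1],"travel":[[3,0,0],[8,0,0],[20,0,0],[30,-40,0],[30,-80,0],[30,-80,0]],"turn":[0,0,0,0,0,0]}'
python3 -m inch '{"fingers":[1,1,1,1,1,1,1,1,1,1,1,1],"travel":[[0,0,0],[0,-5,0],[0,-5,0],[0,-5,0],[0,-5,0],[0,-5,0],[0,-5,0],[0,-5,0],[0,-5,0],[0,-5,0],[0,-5,0],[0,-5,0]],"turn":[0.14,0.28,0.42,0.56,0.7,0.84,0.98,1.12,1.26,1.4,1.57,1.57]}'
python3 -c "
from h import *
st(); 
c=cap('side'); crop(c,220,60,350,200,5,'side28c.png')
W=world(c); hsv=cv2.cvtColor(c['pixels'],cv2.COLOR_RGB2HSV)
sel=(W[...,2]>.215)&(W[...,2]<.32)&(np.abs(W[...,1]+.06)<.04)&(np.abs(W[...,0]-.62)<.12)
P=W[sel]
for z in(.22,.24,.26,.28,.30): 
    Q=P[np.abs(P[:,2]-z)<.01]; print(z,len(Q),np.median(Q[:,1]).round(4),np.percentile(Q[:,0],[1,99]))
go((.622,-.0565,.365),-1.557)
"
```

```text
t: 56.95
tool_pos: [0.6229, -0.1112, 0.3946]
tool_rot: [-0.501, 0.495, -0.499, 0.505]
force: [0.5, 0.4, 0.2]
opening: -0.0
t: 58.15
tool_pos: [0.6214, -0.1105, 0.3939]
tool_rot: [0.004, -0.707, 0.707, -0.004]
force: [0.1, 0.5, 0.6]
opening: 0.0853
t 58.1 tcp [ 0.6214 -0.1105  0.3939] jaw -1.5604 tilt 0.000 F [0.1 0.5 0.6] open 0.0853 j7 -1.48
0.22 147 -0.0512 [0.54780102 0.7047053 ]
0.24 203 -0.0525 [0.5494841  0.70599706]
0.26 218 -0.0542 [0.54592885 0.70431694]
0.28 221 -0.0559 [0.54568992 0.70638751]
0.3 225 -0.0577 [0.54823783 0.70394414]
to (0.622, -0.0565, 0.365) travel [ -1.4  28.9 -53.7] turn 0.001
```

View pics/side28c.png

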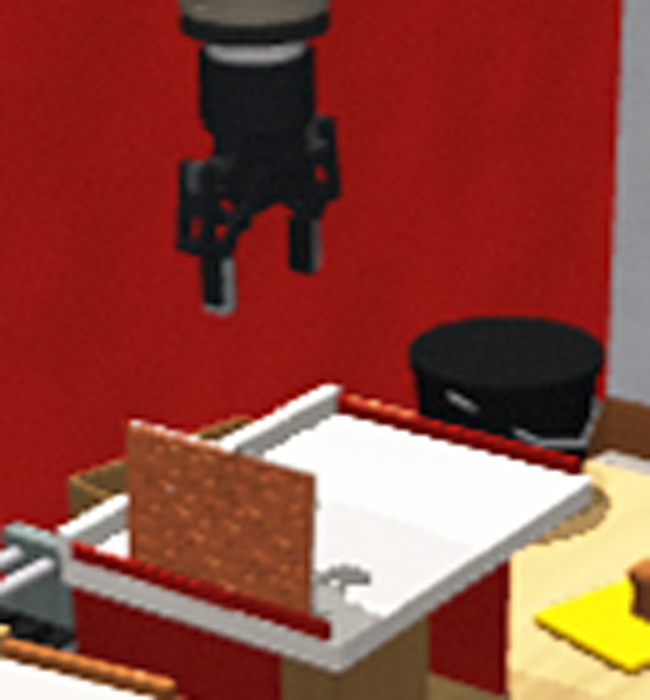

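```bash
python3 -m inch '{"fingers":[1,1,1,1,1,1,1,1],"travel":[[-2,0,-27],[-2,0,-53],[-2,0,-53],[-2,30,-53],[-2,65,-53],[-2,95,-53],[-2,115,-53],[-2,115,-53]],"turn":[0,0,0,0,0,0,0,0]}'
python3 -c "
from h import *
st()"
python3 -m inch '{"fingers":[-0.4,-0.6,-0.8,-1,-1,-1,-1,-1,-1,-1,-1],"travel":[[0,0,0],[0,0,0],[0,0,0],[0,0,0],[0,0,0],[0,0,0],[0,0,0],[0,0,0],[0,0,0],[0,0,0],[0,0,0]],"turn":[0,0,0,0,0,0,0,0,0,0,0]}' 50
python3 -m inch '{"fingers":[-1,-1,-1,-1,-1,-1],"travel":[[0,-5,0],[0,-20,0],[0,-50,0],[0,-90,0],[0,-100,0],[0,-100,0]],"turn":[0,0,0,0,0,0]}'
python3 -c "
from h import *
st()
c=cap('side'); crop(c,220,40,350,180,5,'side29c.png')
o=np.array([.5196,.2111]);a=.1265;E=np.array([[np.cos(a),np.sin(a)],[-np.sin(a),np.cos(a)]])
p=o+np.array([.064,.018])@E; print(p); go((*p,.40),-1.444)"
```

```text
t: 59.0
tool_pos: [0.6214, -0.0572, 0.2762]
tool_rot: [0.008, -0.707, 0.707, -0.005]
force: [-0.4, -0.6, -0.4]
opening: 0.0857
t 59.0 tcp [ 0.6214 -0.0572  0.2762] jaw -1.5531 tilt 0.000 F [-0.4 -0.6 -0.4] open 0.0857 j7 -1.57
t: 60.1
tool_pos: [0.6229, -0.0565, 0.2795]
tool_rot: [0.005, -0.707, 0.707, -0.005]
force: [-0.6, -0.4, 5.6]
opening: 0.0083
t: 60.7
tool_pos: [0.6232, -0.0564, 0.3814]
tool_rot: [-0.004, 0.707, -0.707, 0.006]
force: [-0.5, -0.7, -3.6]
opening: 0.008
t 60.7 tcp [ 0.6232 -0.0564  0.3814] jaw -1.5561 tilt 0.000 F [-0.5 -0.7 -3.6] open 0.0080 j7 -1.57
[0.58081768 0.2370306 ]
to (np.float64(0.5808176784913013), np.float64(0.2370305966020002), 0.4) travel [  37.5  -20.6 -294. ] turn -0.112
```

View pics/side29c.png

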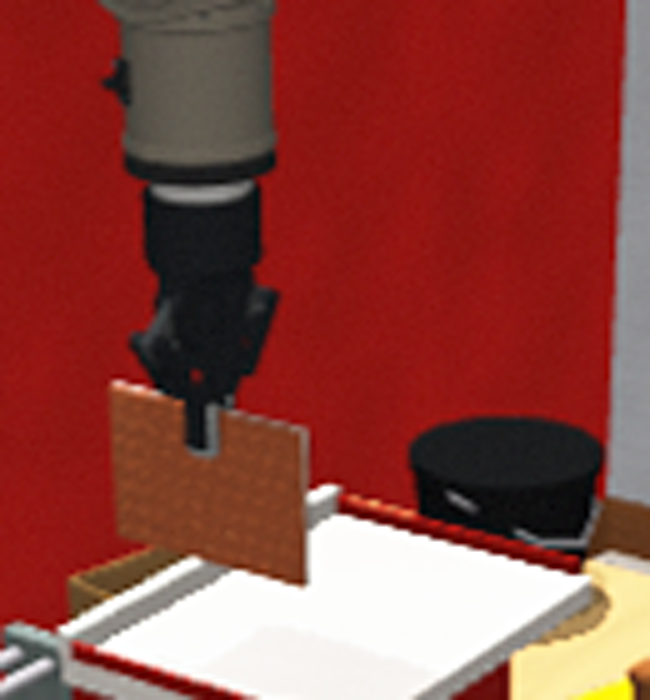

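```bash
python3 -m inch '{"fingers":[-1,-1,-1,-1,-1,-1,-1,-1,-1,-1],"travel":[[4,-10,-20],[8,-21,-50],[12,-21,-90],[17,-21,-135],[22,-21,-180],[28,-21,-220],[33,-21,-260],[37,-21,-294],[37,-21,-294],[37,-21,-294]],"turn":[-0.01,-0.03,-0.05,-0.07,-0.08,-0.09,-0.1,-0.112,-0.112,-0.112]}'
python3 -c "
from h import *
o=np.array([.5196,.2111]);a=.1265;E=np.array([[np.cos(a),np.sin(a)],[-np.sin(a),np.cos(a)]])
st()
c=cap('side'); W=world(c); r=(W[...,:2]-o)@E.T; crop(c,140,80,350,290,3.5,'side30c.png')
print('tcp rack',(ctrl.state()['tool_pos'][:2]-o)@E.T)
sel=(W[...,2]>.31)&(W[...,2]<.43)&(np.abs(r[...,1]-.018)<.03)&(np.abs(r[...,0]-.07)<.13)
P=r[sel]; z=W[...,2][sel]; print(len(P))
for zz in(.32,.34,.36,.38): 
    Q=P[np.abs(z-zz)<.008]; print(zz,np.percentile(Q[:,0],[1,50,99]).round(4),np.median(Q[:,1]).round(4))
"
```

```text
t: 61.75
tool_pos: [0.5805, 0.2379, 0.3986]
tool_rot: [0.046, -0.705, 0.706, -0.045]
force: [1.4, -0.9, -3.5]
opening: 0.0087
t 61.8 tcp [0.5805 0.2379 0.3986] jaw -1.4419 tilt 0.000 F [ 1.4 -0.9 -3.5] open 0.0087 j7 -1.98
tcp rack [0.06411228 0.01762914]
1605
0.32 [-0.0107  0.0671  0.1454] 0.0255
0.34 [-0.0123  0.0628  0.1465] 0.0256
0.36 [-0.0114  0.0645  0.1476] 0.026
0.38 [-0.0095  0.0647  0.1455] 0.0254
```

View pics/side30c.png

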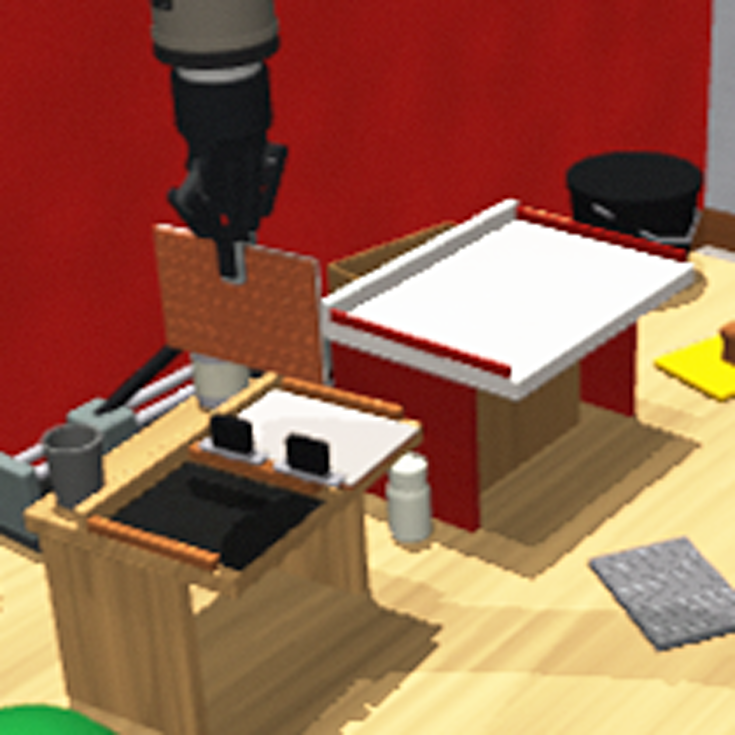

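```bash
python3 -m inch '{"fingers":[-1,-1,-1,-1,-1,-1],"travel":[[4,20,1.5],[4,60,1.5],[4,90,1.5],[4,108,1.5],[4,114,1.5],[4,114,1.5]],"turn":[0,0,0,0,0,0]}'
python3 -c "
from h import *
o=np.array([.5196,.2111]);a=.1265;E=np.array([[np.cos(a),np.sin(a)],[-np.sin(a),np.cos(a)]])
st();print('tcp rack',(ctrl.state()['tool_pos'][:2]-o)@E.T)"
python3 -m inch '{"fingers":[-1,-1,-1,-1],"travel":[[0,1,0],[0,2,0],[0,3,0],[0,3,0]],"turn":[0,0,0,0]}'
```

```text
t: 62.4
tool_pos: [0.5775, 0.2339, 0.2854]
tool_rot: [0.045, -0.705, 0.706, -0.044]
force: [-0.5, -0.2, -2.6]
opening: 0.0085
t 62.4 tcp [0.5775 0.2339 0.2854] jaw -1.4454 tilt 0.000 F [-0.5 -0.2 -2.6] open 0.0085 j7 -1.99
tcp rack [0.06036702 0.01533702]
t: 62.8
tool_pos: [0.5776, 0.2351, 0.2833]
tool_rot: [-0.045, 0.706, -0.706, 0.045]
force: [0.2, 0.1, -2.7]
opening: 0.0082
```

```bash
python3 -m inch '{"fingers":[-1,-1,-1,-1],"travel":[[0,1.5,0],[0,3,0],[0,4,0],[0,4,0]],"turn":[0,0,0,0]}'
python3 -m inch '{"fingers":[-1,-1,-1],"travel":[[0,1,0],[0,1,0],[0,1,0]],"turn":[0,0,0]}'
```

```text
t: 63.2
tool_pos: [0.5775, 0.2351, 0.2795]
tool_rot: [-0.045, 0.706, -0.706, 0.045]
force: [-2.5, -1.0, 4.1]
opening: 0.0081
t: 63.5
tool_pos: [0.5775, 0.2352, 0.2794]
tool_rot: [-0.044, 0.706, -0.705, 0.045]
force: [-7.3, -3.5, 14.5]
opening: 0.0082
```

```bash
python3 -m inch '{"fingers":[-1,-0.8,-0.6,-0.4,-0.4,-0.4],"travel":[[0,-2,0],[0,-2,0],[0,-2,0],[0,-2,0],[0,-2,0],[0,-2,0]],"turn":[0,0,0,0,0,0]}'
python3 -m inch '{"fingers":[-0.4,-0.4,-0.4,-0.4,-0.4,-0.4,-0.4,-0.4,-0.4,-0.4],"travel":[[0,0,-3],[0,0,-6],[0,0,-8],[0,0,-10],[0,0,-12],[0,0,-14],[0,0,-16],[0,0,-18],[0,0,-19],[0,0,-19]],"turn":[0,0,0,0,0,0,0,0,0,0]}'
python3 -c "
from h import *
st()
c=cap('side'); crop(c,170,130,290,250,6,'side31c.png')"
```

```text
t: 64.1
tool_pos: [0.5776, 0.235, 0.2799]
tool_rot: [-0.045, 0.706, -0.706, 0.045]
force: [0.1, -0.5, 0.8]
opening: 0.0256
t: 65.1
tool_pos: [0.5751, 0.254, 0.2799]
tool_rot: [-0.045, 0.706, -0.706, 0.045]
force: [0.6, 0.4, 0.9]
opening: 0.0257
t 65.1 tcp [0.5751 0.254  0.2799] jaw -1.4438 tilt 0.000 F [0.6 0.4 0.9] open 0.0257 j7 -2.02
```

View pics/side31c.png

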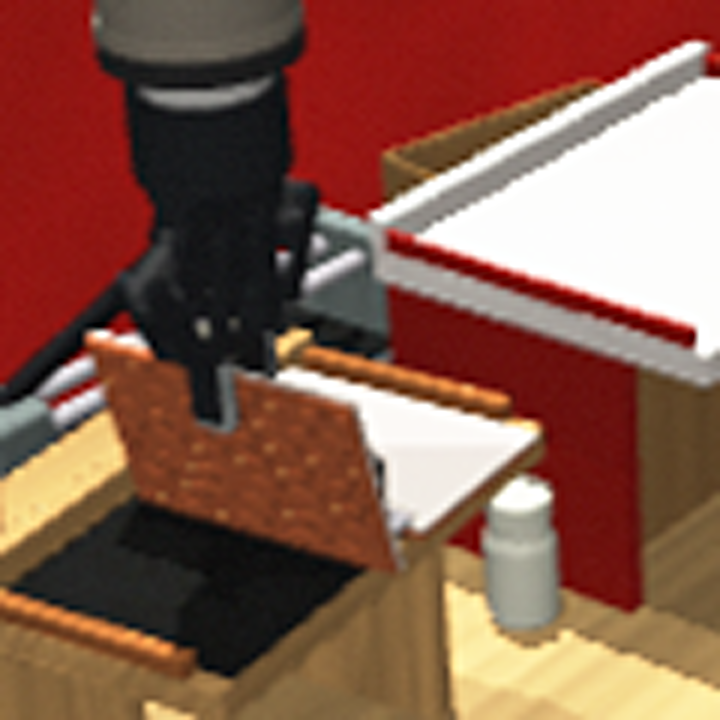

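Tile A leans on the outer pad as planned, so I lower it the same way, mirrored.

```bash
python3 -m inch '{"fingers":[-0.3,-0.2,-0.1,0,0.06,0.15,0.25,0.33,0.41,0.41],"travel":[[0,1,-4],[0,2,-8],[0,3,-12],[0,4,-15],[0,5,-18],[0,9,-22],[0,13,-26],[0,18,-30],[0,23,-33],[0,23,-33]],"turn":[0,0,0,0,0,0,0,0,0,0]}'
python3 -c "
from h import *
st()
c=cap('side'); crop(c,170,130,290,250,6,'side32c.png')"
```

```text
t: 66.15
tool_pos: [0.5705, 0.2871, 0.2559]
tool_rot: [0.045, -0.706, 0.706, -0.045]
force: [-0.5, 1.4, 0.8]
opening: 0.0605
t 66.2 tcp [0.5705 0.2871 0.2559] jaw -1.4433 tilt 0.000 F [-0.5  1.4  0.8] open 0.0605 j7 -2.08
```

View pics/side32c.png

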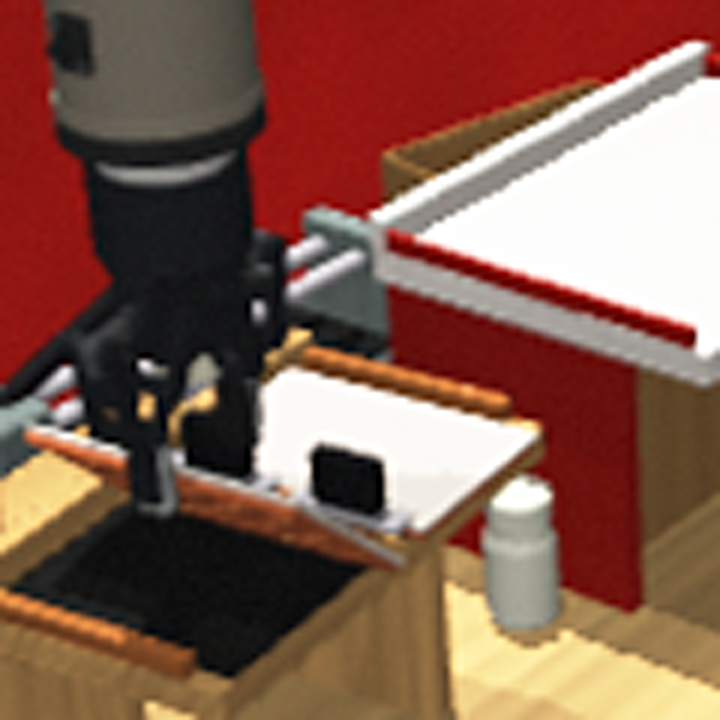

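```bash
python3 -m inch '{"fingers":[0.5,0.6,0.7,0.8,0.88,0.94,1,1,1],"travel":[[0,5,-1.5],[0,11,-3],[0,16,-5],[0,21,-6],[0,26,-7.5],[0,31,-9.5],[0,36,-11],[0,40,-13],[0,40,-13]],"turn":[0,0,0,0,0,0,0,0,0]}'
python3 -m inch '{"fingers":[1,1,1,-1,-1,-1],"travel":[[0,-15,0],[0,-50,0],[0,-90,0],[0,-90,0],[0,-90,0],[0,-90,0]],"turn":[0,0,0,0,0,0]}'
python3 -c "
from h import *
o=np.array([.5196,.2111]);a=.1265;E=np.array([[np.cos(a),np.sin(a)],[-np.sin(a),np.cos(a)]])
st(); p=o+np.array([-.05,.074])@E; go((*p,.30),-1.444)
c=cap('side'); crop(c,130,120,340,290,3.5,'side33c.png'); W=world(c); r=(W[...,:2]-o)@E.T
sel=(np.abs(W[...,2]-.209)<.012)&(r[...,1]>.0)&(r[...,1]<.145)&(r[...,0]>-.05)&(r[...,0]<.16)
hsv=cv2.cvtColor(c['pixels'],cv2.COLOR_RGB2HSV); sel&=(hsv[...,1]<50)&(hsv[...,2]>90)
print(sel.sum(),np.percentile(r[sel],[1,50,99],axis=0).round(4),np.median(W[sel][:,2]))"
```

```text
t: 67.1
tool_pos: [0.569, 0.2997, 0.2163]
tool_rot: [0.045, -0.706, 0.706, -0.045]
force: [0.2, -0.4, -0.3]
opening: 0.0856
t: 67.7
tool_pos: [0.5692, 0.2993, 0.3071]
tool_rot: [0.045, -0.706, 0.706, -0.045]
force: [-0.0, -0.5, -1.3]
opening: 0.0442
t 67.7 tcp [0.5692 0.2993 0.3071] jaw -1.4442 tilt 0.000 F [-0.  -0.5 -1.3] open 0.0442 j7 -2.09
to (np.float64(0.46066346926003976), np.float64(0.2782005614308683), 0.3) travel [110.3   7.1   7.2] turn -0.000
1185 [[-0.0142  0.0052]
 [ 0.0614  0.0699]
 [ 0.1425  0.126 ]] 0.2076913294713445
```

View pics/side33c.png

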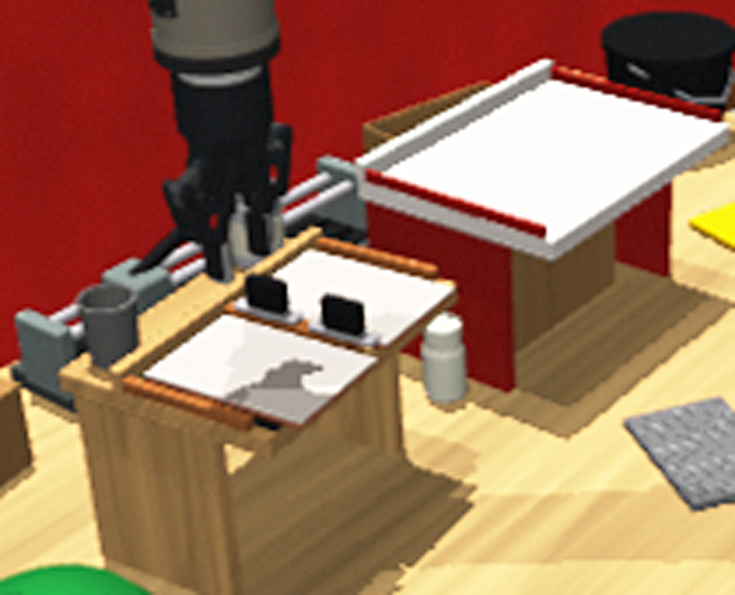

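```bash
python3 -m inch '{"fingers":[-1,-1,-1,-1,-1,-1,-1,-1],"travel":[[40,0,2],[80,0,5],[110,0,7],[110,0,7],[110,45,7],[110,85,7],[110,104,7],[110,104,7]],"turn":[0,0,0,0,0,0,0,0]}'
python3 -m inch '{"fingers":[-1,-1,-1,-1,-1,-1,-1,-1],"travel":[[-8,0,0],[-16,0,0],[-20,0,0],[-22,0,0],[-24,0,0],[-26,0,0],[-28,0,0],[-28,0,0]],"turn":[0,0,0,0,0,0,0,0]}'
python3 -c "
from h import *
o=np.array([.5196,.2111]);a=.1265;E=np.array([[np.cos(a),np.sin(a)],[-np.sin(a),np.cos(a)]])
st(); print((ctrl.state()['tool_pos'][:2]-o)@E.T)"
```

```text
t: 68.55
tool_pos: [0.4599, 0.2776, 0.1999]
tool_rot: [0.046, -0.705, 0.707, -0.043]
force: [-0.3, -0.1, 0.7]
opening: -0.0
t: 69.35
tool_pos: [0.4887, 0.2822, 0.2029]
tool_rot: [0.045, -0.706, 0.706, -0.045]
force: [-2.7, -0.2, 1.8]
opening: 0.0002
t 69.3 tcp [0.4887 0.2822 0.2029] jaw -1.4440 tilt 0.000 F [-2.7 -0.2  1.8] open 0.0002 j7 -2.16
[-0.02166815  0.0743833 ]
```

```bash
python3 -m inch '{"fingers":[-1,-1,-1,-1],"travel":[[-1,0,0],[-2,0,0],[-2,0,0],[-2,0,0]],"turn":[0,0,0,0]}'
python3 -m inch '{"fingers":[-1,-1,-1,-1],"travel":[[-1,0,0],[-2,0,0],[-2,0,0],[-2,0,0]],"turn":[0,0,0,0]}'
python3 -m inch '{"fingers":[0.1,0.1,0.1,0.1,0.1,0.1],"travel":[[15,0,0],[30,0,0],[30,-50,0],[30,-100,0],[30,-110,0],[30,-110,0]],"turn":[0,0,0,0,0,0]}'
python3 -c "
from h import *
st(); go((.5444,.2143,.31),-1.444)
c=cap('top'); crop(c,150,110,300,225,5,'top34c.png')
s=cap('side'); crop(s,130,120,340,290,3.5,'side34c.png')"
```

```text
t: 69.75
tool_pos: [0.4889, 0.2822, 0.2027]
tool_rot: [0.046, -0.705, 0.706, -0.044]
force: [-15.7, -3.7, 8.2]
opening: 0.0
t: 70.15
tool_pos: [0.4891, 0.2823, 0.2024]
tool_rot: [0.048, -0.705, 0.706, -0.043]
force: [-26.5, -5.5, 14.8]
opening: -0.0
t: 70.75
tool_pos: [0.4635, 0.2794, 0.3153]
tool_rot: [-0.043, 0.706, -0.705, 0.046]
force: [-0.2, 0.4, -0.4]
opening: 0.0468
t 70.8 tcp [0.4635 0.2794 0.3153] jaw -1.4442 tilt 0.000 F [-0.2  0.4 -0.4] open 0.0468 j7 -2.14
to (0.5444, 0.2143, 0.31) travel [-72.    5.5  74.8] turn -0.000
```

View pics/side34c.png

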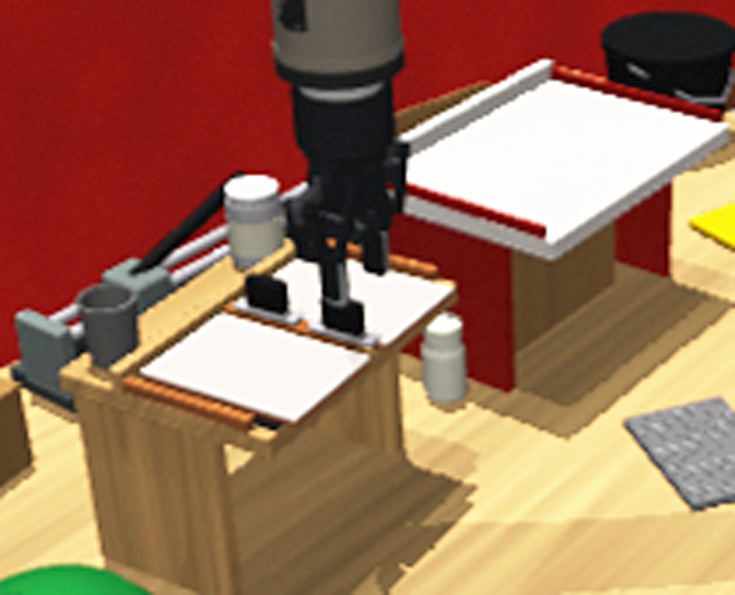

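```bash
python3 -m inch '{"fingers":[0.1,0.1,0.1,0.1,0.1],"travel":[[-25,0,25],[-50,0,50],[-72,0,75],[-72,0,75],[-72,0,75]],"turn":[0,0,0,0,0]}'
python3 -c "
from h import *
st(); go((.5444,.2143,.227),-1.43)"
```

```text
t: 71.35
tool_pos: [0.5436, 0.213, 0.3111]
tool_rot: [0.045, -0.705, 0.706, -0.043]
force: [-1.2, -0.3, 0.0]
opening: 0.0468
t 71.3 tcp [0.5436 0.213  0.3111] jaw -1.4453 tilt 0.000 F [-1.2 -0.3  0. ] open 0.0468 j7 -1.97
to (0.5444, 0.2143, 0.227) travel [-1.2 84.1 -1.2] turn -0.015
```

```bash
python3 -m inch '{"fingers":[0.1,0.1,0.1,0.1,-1,-1,-1,-1,-1],"travel":[[0,40,0],[0,70,0],[0,83,0],[0,83,0],[0,83,0],[0,83,0],[0,83,0],[0,83,0],[0,83,0]],"turn":[0,0,0,0,0,0,0,0,0]}' 25
python3 -m inch '{"fingers":[-1,-1,-1,-1,-1,-1,-1,-1,-1,-1,-1,-1],"travel":[[0,0,0],[0,0,0],[0,0,0],[0,0,0],[0,0,0],[0,0,0],[0,0,0],[0,0,0],[0,0,0],[0,0,0],[0,0,0],[0,0,0]],"turn":[-0.14,-0.28,-0.42,-0.56,-0.7,-0.84,-0.98,-1.12,-1.26,-1.4,-1.55,-1.57]}'
python3 -c "
from h import *
st()"
```

```text
t: 72.25
tool_pos: [0.5446, 0.2138, 0.2315]
tool_rot: [-0.044, 0.706, -0.705, 0.046]
force: [-1.0, -1.8, 5.0]
opening: 0.0134
t: 73.45
tool_pos: [0.5443, 0.214, 0.2315]
tool_rot: [-0.531, 0.466, -0.466, 0.532]
force: [-3.3, 0.5, 6.9]
opening: 0.0132
t 73.5 tcp [0.5443 0.214  0.2315] jaw 0.1317 tilt 0.000 F [-3.3  0.5  6.9] open 0.0132 j7 -0.49
```

```bash
python3 -m inch '{"fingers":[0.1,0.1,0.1,0.1,0.1,0.1,0.1],"travel":[[0,0,0],[0,0,0],[0,-20,0],[0,-50,0],[0,-75,0],[0,-75,0],[0,-75,0]],"turn":[0,0,0,0,0,0,0]}'
python3 -c "
from h import *
st(); go((.6238,.2244,.306),-1.43)
c=cap('side'); crop(c,130,120,340,290,3.5,'side35c.png')"
```

```text
t: 74.15
tool_pos: [0.5442, 0.2136, 0.3054]
tool_rot: [-0.53, 0.467, -0.468, 0.531]
force: [0.0, 0.3, 0.2]
opening: 0.0472
t 74.2 tcp [0.5442 0.2136 0.3054] jaw 0.1252 tilt 0.000 F [0.  0.3 0.2] open 0.0472 j7 -0.46
to (0.6238, 0.2244, 0.306) travel [-0.7 -0.5 80.4] turn 1.555
```

View pics/side35c.png

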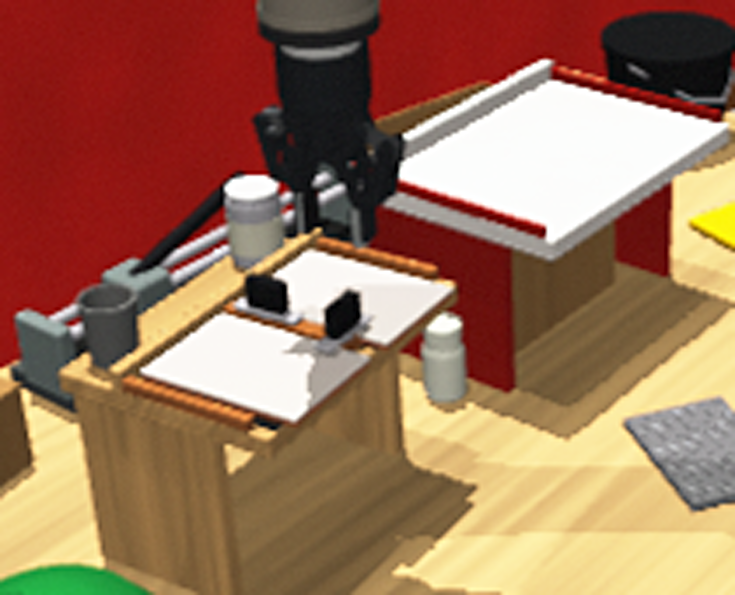

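```bash
python3 -m inch '{"fingers":[0.1,0.1,0.1,0.1,0.1,0.1,0.1,0.1,0.1,0.1,0.1,0.1],"travel":[[0,0,20],[0,0,40],[0,0,60],[-1,0,80],[-1,0,80],[-1,0,80],[-1,0,80],[-1,0,80],[-1,0,80],[-1,0,80],[-1,0,80],[-1,0,80]],"turn":[0.14,0.28,0.42,0.56,0.7,0.84,0.98,1.12,1.26,1.4,1.55,1.56]}'
python3 -m inch '{"fingers":[0.1,0.1,0.1,0.1,-1,-1,-1,-1,-1],"travel":[[0,35,0],[0,65,0],[0,77,0],[0,77,0],[0,77,0],[0,77,0],[0,77,0],[0,77,0],[0,77,0]],"turn":[0,0,0,0,0,0,0,0,0]}' 25
python3 -c "
from h import *
st()"
```

```text
t: 75.4
tool_pos: [0.6229, 0.2246, 0.3038]
tool_rot: [0.048, -0.705, 0.706, -0.047]
force: [-0.5, 1.2, -0.5]
opening: 0.0471
t: 76.3
tool_pos: [0.6239, 0.2246, 0.2296]
tool_rot: [-0.048, 0.706, -0.705, 0.049]
force: [-0.3, -2.0, 6.8]
opening: 0.0136
t 76.3 tcp [0.6239 0.2246 0.2296] jaw -1.4340 tilt 0.000 F [-0.3 -2.   6.8] open 0.0136 j7 -1.94
```

```bash
python3 -m inch '{"fingers":[-1,-1,-1,-1,-1,-1,-1,-1,-1,-1,-1,-1],"travel":[[0,0,0],[0,0,0],[0,0,0],[0,0,0],[0,0,0],[0,0,0],[0,0,0],[0,0,0],[0,0,0],[0,0,0],[0,0,0],[0,0,0]],"turn":[-0.14,-0.28,-0.42,-0.56,-0.7,-0.84,-0.98,-1.12,-1.26,-1.4,-1.55,-1.57]}'
python3 -m inch '{"fingers":[0.1,0.1,0.1,0.1,0.1,0.1,0.1,0.1,0.1,0.1],"travel":[[0,0,0],[0,0,0],[0,-20,0],[0,-50,0],[0,-100,0],[0,-150,0],[0,-170,-40],[0,-170,-80],[0,-170,-100],[0,-170,-100]],"turn":[0,0,0,0,0,0,0,0,0,0]}'
python3 -c "
from h import *
st(); go((.50,-.15,.40),-.5)"
```

```text
t: 77.5
tool_pos: [0.6236, 0.2248, 0.2296]
tool_rot: [-0.534, 0.463, -0.464, 0.535]
force: [-4.0, -1.5, 8.9]
opening: 0.0132
t: 78.5
tool_pos: [0.5221, 0.2112, 0.3994]
tool_rot: [-0.532, 0.464, -0.465, 0.533]
force: [0.9, 1.0, 0.7]
opening: 0.047
t 78.5 tcp [0.5221 0.2112 0.3994] jaw 0.1366 tilt 0.000 F [0.9 1.  0.7] open 0.0470 j7 -0.44
to (0.5, -0.15, 0.4) travel [354.9  -0.5 -71. ] turn 0.637
```

Both turnbuttons should be across now. I move the arm aside for a clear look from above.

```bash
python3 -m inch '{"fingers":[0.1,0.1,0.1,0.1,0.1,0.1,0.1,0.1,0.1,0.1],"travel":[[40,0,-8],[80,0,-16],[120,0,-24],[160,0,-32],[200,0,-40],[240,0,-48],[280,0,-56],[320,0,-64],[355,0,-71],[355,0,-71]],"turn":[0.1,0.2,0.3,0.4,0.5,0.6,0.63,0.63,0.63,0.63]}'
python3 -c "
from h import *
o=np.array([.5196,.2111]);a=.1265;E=np.array([[np.cos(a),np.sin(a)],[-np.sin(a),np.cos(a)]])
st()
c=cap('top'); crop(c,150,110,300,225,5,'top36c.png')
s=cap('side'); crop(s,130,120,340,290,3.5,'side36c.png'); save(s,'side36.png')
W=world(c); hsv=cv2.cvtColor(c['pixels'],cv2.COLOR_RGB2HSV)
r=(W[...,:2]-o)@E.T
for nm,lo,hi in(('L',.02,.14),('R',-.14,-.02)):
    m=((np.abs(W[...,2]-.209)<.006)&(r[...,1]>lo)&(r[...,1]<hi)&(r[...,0]>-.03)&(r[...,0]<.16)&(hsv[...,1]<50)&(hsv[...,2]>120))
    v,u=np.where(m); P=np.array([(ray(c,x,y,.209)[:2]-o)@E.T for x,y in zip(u,v)]); print(nm,np.percentile(P,[.5,99.5],axis=0).round(4),np.median(W[m][:,2]))
sel=(W[...,2]>.243)&(W[...,2]<.256)&(np.abs(r[...,1])<.04)&(r[...,0]>0)&(r[...,0]<.13)
k,l,st_,ce=cv2.connectedComponentsWithStats(sel.astype(np.uint8))
for i in range(1,k):
    if st_[i,4]>8:
        q=cv2.minAreaRect((r[l==i]*1000).astype(np.float32)); print('fin',np.round(q[0],1),np.round(q[1],1),round(q[2],1))
"
```

```text
t: 79.5
tool_pos: [0.5014, -0.1556, 0.3977]
tool_rot: [0.361, -0.608, 0.609, -0.36]
force: [0.6, 0.6, -0.6]
opening: 0.0471
t 79.5 tcp [ 0.5014 -0.1556  0.3977] jaw -0.5011 tilt 0.000 F [ 0.6  0.6 -0.6] open 0.0471 j7 -0.34
L [[-0.0103  0.0208]
 [ 0.1474  0.1199]] 0.20929478384265465
R [[-0.0095 -0.1224]
 [ 0.1488 -0.0205]] 0.20942390660903598
fin [104.2  -2.8] [38.4 13.1] 89.8
fin [23.8 -1.9] [38.1 13.9] 83.9
```

View pics/top36c.png

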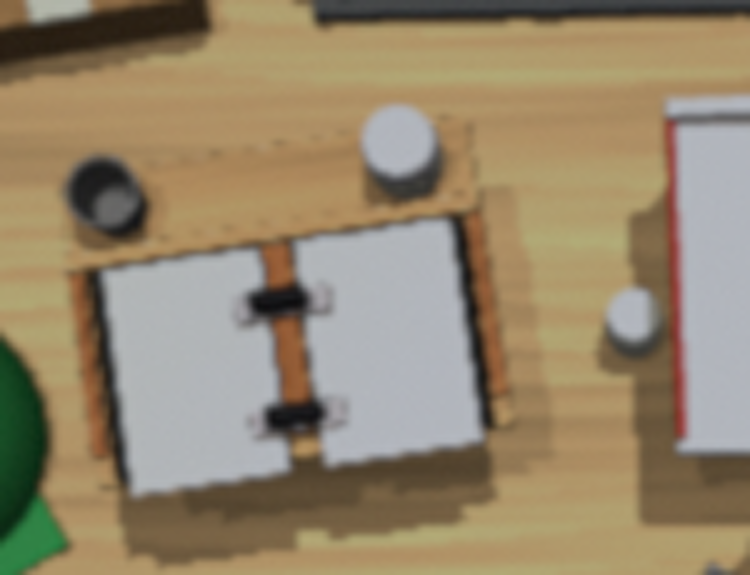

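View pics/side36.png

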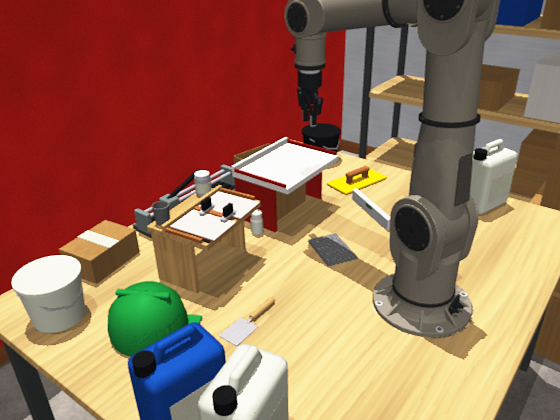

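Checks from the top view (crop pixels):
- Both glazed tiles lie in the bays at (200,370) and (395,340), running from x of about −10 to 148 mm at 209 mm height.
- Both bars stand across the middle rail at (280,300) and (295,415), with fins measured at 84 to 90°.
- Tin, pot and jar are where they were.

The gripper is clear of everything.

```bash
python3 -c "
from h import *
print(ctrl.job_done())"
```

```text
the job is handed in; nothing more can be done
None
```

Both tiles are in the rack, glazed face up and pushed home, and both turnbuttons are locked across again. I handed the job in at about 80 s. It reports no verdict.

**How it went:** The tool stayed pointing down and I could only turn it about its own axis. So I did not draw the tiles past the deck edge. I pushed each one against the nearer side lip, tipped it upright onto its long side and gripped its thickness. I then stood it in a bay against the middle rail and lowered it outwards, which turned it over, and pushed it back to the rear stop.

**Last checks:**
- **Tiles:** both run from about 10 mm in front of the rack's front edge to about 148 mm behind it. Their top faces are at about 209 mm, and sideways they sit within about 8 mm of the bay points. When I pushed them home they stopped dead under 18 and 26 N.
- **Turnbuttons:** the fins measured about 84° (front) and 90° (rear) by camera. The gripper's own turn put both close to 90°.
- **Bystanders:** none looked moved in the pictures, but I did not measure them.

**What went wrong or disagreed:**
- On the first try at raising the right-hand tile, the finger slipped off at about 33° and the tile dropped back flat on the deck. The second try worked.
- The side camera's depth was off by several millimetres against the top camera, so I relied on finger contact and the top view for the exact positions.

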